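# Zero the peak pointer, then shut and pin the membrane test cell and hold it closed

## Robot

A 6-joint arm with a two-finger parallel gripper is mounted at the origin on the work surface. World frame = base frame: x ahead of the robot, y to its left, z up, the work surface at z = 0. Lengths are in m, angles in rad, forces in N, time in s.
With the tool pointing down it reaches from about 0.375 to 0.825 m from the base axis. Payload 5.5 kg.
Tool frame: the origin (TCP) lies at the very end of the fingers, on their centre line; the grasp point (between the pads) lies 19 mm behind it; z points along the fingers, x is the direction in which the jaws open and shut, and the axes are right-handed (so a half turn about z gives the same grasp; the last joint's range is limited). The gripper opens to 85 mm and grips with 20 to 120 N. Pads are 22 mm wide; open, the fingers measure 114 mm over their backs; the gripper's body (76 mm by 85 mm) begins 54 mm behind the grasp point. The pads swing forward as they close: fully open they stand 13 mm farther back than shut.
Start: joints at [1.199, 0.314, -0.047, 1.21, 0, 1.571], TCP at [0.218, 0.559, 0.207] pointing down, gripper open.
Joint ranges: [-2.67, 2.67], [-0.69, 1.73], [-1.03, 1.25], [-2.08, 2.16], [-1.42, 1.45], [-3.14, 3.14]. Speed limits (rad/s): [2.39, 2.39, 3.01, 3.14, 3.14, 3.14].

## Interface

Orientations are given as a unit quaternion [x, y, z, w].
In Python, from cell import robot gives the robot as it stands.
- The arm moves only by the tool apply_moves, never from a script. Its argument "plan" is a list of rows, each an object with "slide": the shift along the tool's x, y, z in mm, a list of three; "turn": the turn about the tool's z in degrees; "fingers": the closure, from 0 (fully open) to 1 (shut). A call has 1 to 12 rows; each row is the pose to reach, as a shift and turn from the pose measured when the call began, along the tool's axes at that moment; what a row does not reach only later rows make up. A row lasts 1/10 s, in which the tool goes at most 50 mm and 8.59 degrees, less where a joint would pass 70% of its speed; a pose out of reach is approached as far as the arm can. A call with a gripper value outside its range is refused whole. The fingers move at their own pace and stop on an object; the grip force is fixed at half the most. Time passes only in rows, so rows that repeat a pose let the fingers close. It gives the time, the measured TCP pose, the force and the opening at its end, in the units of the state.
- robot.observe(): the state, without advancing time (a new reading comes with each control period).
- robot.get_image(name): name is "scene" or "side" or "wrist"; returns the picture (384x512x3 uint8, red, green, blue); there is no depth.
- robot.camera_params(name): a dict with "K" (3x3 intrinsics, pixels), "rvec" (rotation vector, rad) and "tvec" (3), from world to camera coordinates, as OpenCV has them; the wrist camera has in their place "tool_from_camera" (4x4, takes a point from camera to tool coordinates, whose origin is the TCP and whose axes are the tool frame's). Camera axes: x right, y down, z forward; pixel columns grow to the right and rows downward; lengths in m; the calibration is good to about 2 mm. A picture is of the moment at which its call begins: read the wrist's pose just before it. camera_params takes no time and is no camera call.
- robot.finish_job(): hands the job in, once; it reports no verdict.
The state is a dict: "t": time; "joint_positions": joint angles; "joint_velocities": joint speeds; "effort": joint torques, N m; "ee_pos": TCP position; "ee_rot": TCP orientation; "wrist_force": force on the tool from outside, world axes, zero at the start; "moment": the same for the moment, N m; "gripper_width": opening from 0.0 (shut) to 1.0 (fully open).
Only numpy, scipy, OpenCV 4.12 (cv2) and the standard library are available. Lean on these libraries where they do the work, as an engineer would, in place of code of your own. Each camera call takes 0.05 s, during which the arm holds its last target.

## Task

Get the membrane test cell ready for its next pressure run: first turn the bar knob in the middle of the pressure gauge anticlockwise until the peak pointer is back at its zero stop, and leave it there. Then fold the cell's hinged upper plate shut, take the lock pin with the round knob out of the drilled block and push it down through both lugs until its flange is fully home. Finish while still holding and pressing the pin down, so that the two plates stay squeezed fully shut on their springy seal while I do up the swing bolts; leave everything else standing where it is.

Things in the scene. Friction and masses are not known exactly. Their poses are not given: they have to be found in the camera images.
- gauge: grey manifold block, 125 mm square and 40 mm high, fixed, origin under its centre; on it lies a round pressure gauge, 108 mm wide, face up, its glass 63 mm above the bench, with a bar knob at its centre
- peak_knob (a point): point on the axis of the gauge's black bar knob, 90 mm above the bench, 27 mm above the glass: the bar is 36 mm long, 10 mm thick, 30 mm high, its top 9 mm above this point. It turns about the vertical. x runs along the bar and along the dark peak pointer that turns with it, towards the pointer's tip; z up
- peak (a joint): turn of peak pointer and knob, rad: 0 = the pointer is against the dial's small zero stop pin (a firm stop); grows clockwise seen from above, up to 4.4. Turn it anticlockwise to bring it back. Light friction (0.03 Nm) keeps it where it is left
- lid (a joint): opening of the cell's hinged upper plate (about 0.6 kg), rad: 0 fully shut, plate on plate; 1.95 open to its stop. Friction holds it where left above about 1.25; below that a soft-close damper lets it sink onto the seal, at about 0.03. From there some 10 N down on its lug squeeze the springy seal and shut it to 0; let go, it rises again to about 0.025
- lid_hinge (a point): middle of the hinge axis, 50 mm above the bench. Its axes turn with the upper plate; with the plate shut: x along the hinge axis, away from the robot; -y towards the free edge and the lock lug; z up. The plate (160 mm along x, 150 along y, 20 thick, underside level with the axis) swings up and over to the +y side as it opens
- lid_handle (a point): middle of the round rubber grip, 16 mm thick and 70 mm long, that sticks out of the upper plate's end nearest the robot, parallel to the hinge axis, so it can turn in a grip as the plate swings. In the plate's axes it lies at x -127, y -148, z +10 mm from lid_hinge; the plate's end face is 47 mm from it
- lid_hole (a point): centre of the upper mouth of the hole in the upper plate's lock lug; moves with the plate: in its axes at x 0, y -183, z +20 mm from lid_hinge. The lug is 46 by 50 mm, 20 mm thick, its top flush with the plate's; the hole is 14 mm wide, straight through, with a 1 mm chamfer
- base_hole (a point): centre of the upper mouth of the hole in the fixed lower plate's lock lug, 50 mm above the bench; z up, x and y as lid_hinge's with the plate shut; at x 0, y -183, z 0 mm from lid_hinge. Lug 20 mm thick, hole 14 mm, straight through, 30 mm of air below. With the plate shut the holes are in line and the upper lug's top is 20 mm above this point
- pin_knob (a point): grip of the lock pin: a black round knob 20 mm thick and 34 mm high (this point is 3 mm above its middle), on a steel flange 26 mm wide, 4 mm thick, on a steel shank 12 mm thick and 52 mm long with a chamfered tip. The point is 24 mm above the flange's underside and 76 mm above the tip; z up along the pin
- pin_tip (a point): centre of the lower end of the lock pin's shank. With the pin fully home (flange on the upper lug, plates shut) it is 32 mm below base_hole
- block: white drilled block, 50 mm (x) by 140 mm (y), 65 mm high, fixed; origin under its centre. Three 14 mm holes in a row along y, 50 mm apart, hold the lock pin (upright, in any one of them, flange on the block's top), a blanking plug and a dowel
- plug: loose steel blanking plug in the drilled block: 12 mm shank, flat mushroom head 34 mm wide and 13 mm high on top of the block; leave it
- dowel: loose plain steel dowel, 12 mm thick, standing 30 mm out of the drilled block, without any head; leave it
- flask_a: small stoppered glass volumetric flask, 42 mm wide, 124 mm high; origin under its centre; leave it standing
- flask_b: a second flask like flask_a; leave it standing
- flask_c: a third flask like flask_a; leave it standing
- beaker: empty glass beaker, 70 mm wide, 90 mm high, origin under its centre; leave it standing
- washbottle: white plastic wash bottle, 72 mm wide, 205 mm high with its spout, origin under its centre; leave it standing
- jar: small brown glass jar with cap, 44 mm wide, 50 mm high, origin under its centre; leave it standing

How it is judged:
By the outcome, as a careful person would: the job done as asked, in the order asked, and still so for the second after the job is handed in, while the arm keeps its last pose, push and grip.
It also fails if it takes over 70 s, if anything falls off the work surface, if the arm or the gripper's body presses on something with over 40 N, if the wrist force passes 120 N, or if a joint passes its speed limit or range.

## Working session

There is one attempt and no reset: what is moved stays moved. The work goes in short steps, Python scripts to look and compute and a tool call to move; the robot and the scene stay as the last step left them, time stands still between calls to the robot, and variables do not carry over. Pictures are saved under pics/ and viewed, and the job is handed in when it is done.

Besides the shell and the picture viewer there is one more tool, called by a JSON object that holds its "api" and its "payload", one argument or row to a line. apply_moves: Moves the arm, as the interface text tells. Its arguments: {"type":"object","properties":{"plan":{"type":"array"}},"required":["plan"]}

```bash
ls; mkdir -p pics; python3 - <<'E'
from cell import robot
import cv2,numpy as np
s=robot.observe();print({k:np.round(v,4).tolist() for k,v in s.items()})
for n in ["scene","side","wrist"]:
    p=robot.camera_params(n);print(n,{k:np.round(v,4).tolist() for k,v in p.items()})
    im=robot.get_image(n);cv2.imwrite(f"pics/{n}0.png",im[:,:,::-1])
E
```

```text
pics
{'t': 0.0, 'joint_positions': [1.199, 0.3142, -0.0481, 1.2102, 0.0, 1.5708], 'joint_velocities': [0.001, 0.0023, 0.0012, -0.0011, -0.0006, -0.0008], 'effort': [0.0017, -53.9595, 33.9746, 0.0193, -0.0001, -0.0], 'ee_pos': [0.2177, 0.5584, 0.2062], 'ee_rot': [0.8256, 0.5642, -0.0007, 0.0005], 'wrist_force': [0.7545, 0.8705, 0.2318], 'moment': [0.0101, 0.0268, 0.0178], 'gripper_width': 1.0029}
scene {'K': [[377.9382, 0.0, 260.2017], [0.0, 377.9382, 182.8861], [0.0, 0.0, 1.0]], 'rvec': [0.6633, 2.5875, -1.2117], 'tvec': [0.5078, -0.1433, 1.4893]}
side {'K': [[461.3727, 0.0, 249.1951], [0.0, 461.3727, 193.1387], [0.0, 0.0, 1.0]], 'rvec': [2.2653, -0.8653, 0.3377], 'tvec': [-0.4082, 0.3917, 0.9859]}
wrist {'K': [[291.8024, 0.0, 253.3029], [0.0, 291.8024, 195.5128], [0.0, 0.0, 1.0]], 'tool_from_camera': [[1.0, -0.0002, -0.0002, -0.0001], [0.0003, 0.9652, 0.2615, -0.0667], [0.0002, -0.2615, 0.9652, -0.1659], [0.0, 0.0, 0.0, 1.0]]}
```

View pics/scene0.png

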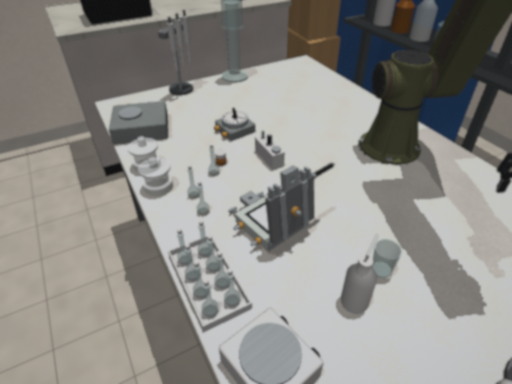

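View pics/side0.png

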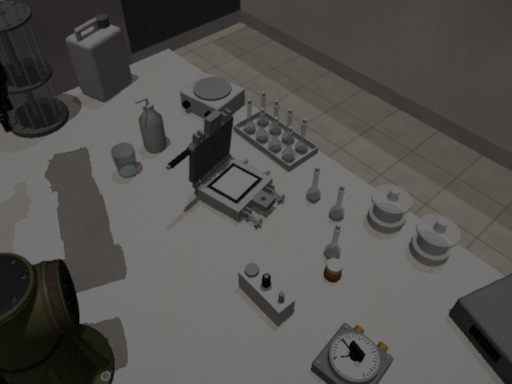

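View pics/wrist0.png

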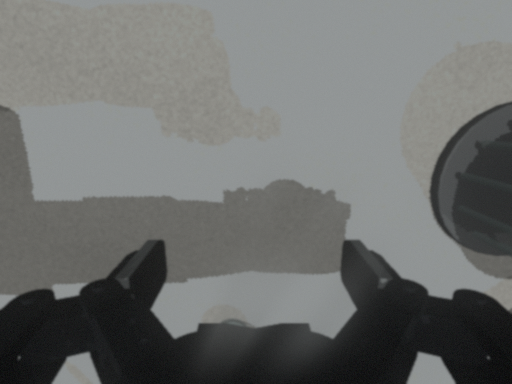

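The side view shows the gauge at about (355,357), the block at (266,288) with the black pin knob in the middle hole (266,281), and the cell at (235,185) with its lid up. The lid handle is at about (180,158). I'll zoom in next.

```bash
cat > h.py <<'E'
import numpy as np,cv2
from cell import robot
def cam(n):
    p=robot.camera_params(n);R=cv2.Rodrigues(np.array(p["rvec"]))[0];return np.array(p["K"]),R,np.array(p["tvec"])
def ray(n,uv):
    K,R,t=cam(n);d=R.T@np.linalg.solve(K,[uv[0],uv[1],1.]);return -R.T@t,d/np.linalg.norm(d)
def onz(n,uv,z):
    c,d=ray(n,uv);return c+d*(z-c[2])/d[2]
def proj(n,P):
    K,R,t=cam(n);q=K@(R@np.array(P)+t);return q[:2]/q[2]
def tri(a,b):
    (c1,d1),(c2,d2)=a,b
    A=np.stack([d1,-d2],1);s=np.linalg.lstsq(A,c2-c1,rcond=None)[0];p,q=c1+s[0]*d1,c2+s[1]*d2
    return (p+q)/2,np.linalg.norm(p-q)
def Rq(q):
    from scipy.spatial.transform import Rotation as Ro
    return Ro.from_quat(q).as_matrix()
def wray(uv,pos,q):
    p=robot.camera_params("wrist");T=np.array(p["tool_from_camera"]);R=Rq(q)
    d=R@T[:3,:3]@np.linalg.solve(np.array(p["K"]),[uv[0],uv[1],1.]);return np.array(pos)+R@T[:3,3],d/np.linalg.norm(d)
def wproj(P,pos,q):
    p=robot.camera_params("wrist");T=np.array(p["tool_from_camera"]);R=Rq(q)
    pc=T[:3,:3].T@(R.T@(np.array(P)-pos)-T[:3,3]);k=np.array(p["K"])@pc;return k[:2]/k[2]
def crop(src,x,y,w,h,s,out):
    im=cv2.imread(src)[y:y+h,x:x+w];cv2.imwrite(out,cv2.convertScaleAbs(cv2.resize(im,None,fx=s,fy=s,interpolation=cv2.INTER_CUBIC),alpha=1.3))
E
python3 - <<'E'
from h import *
crop("pics/side0.png",225,250,180,134,4,"pics/side0a.png")
crop("pics/side0.png",150,95,180,134,4,"pics/side0b.png")
crop("pics/scene0.png",195,95,180,150,4,"pics/scene0a.png")
E
```

```text
(no output)
```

View pics/side0a.png

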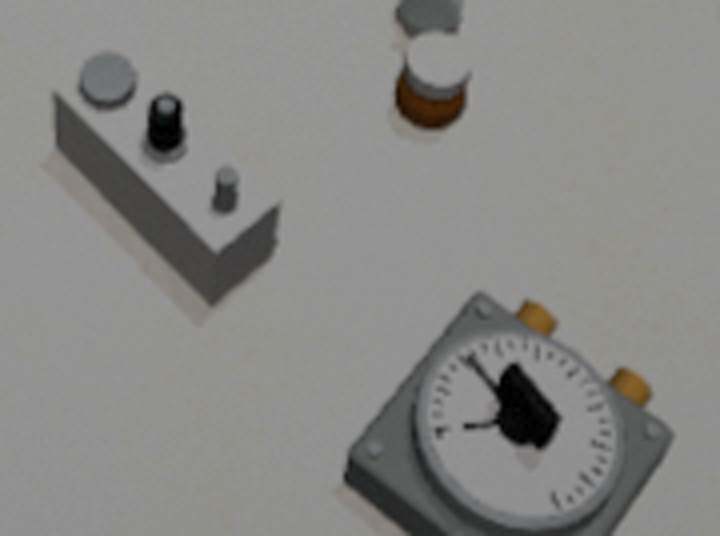

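View pics/side0b.png

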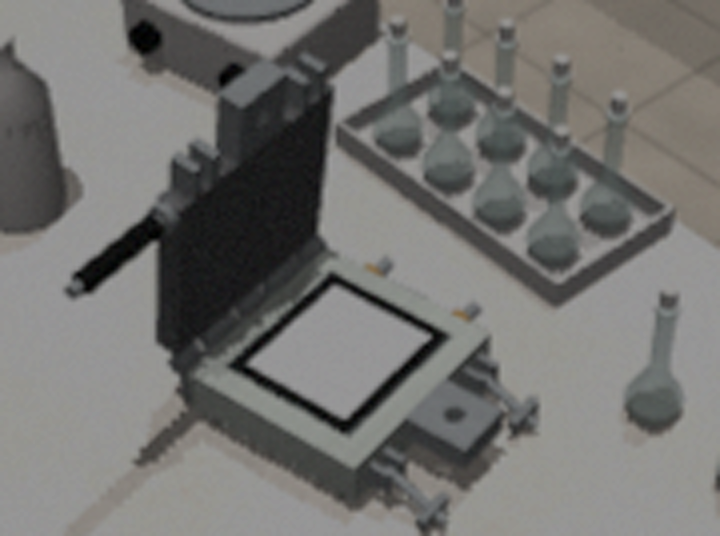

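View pics/scene0a.png

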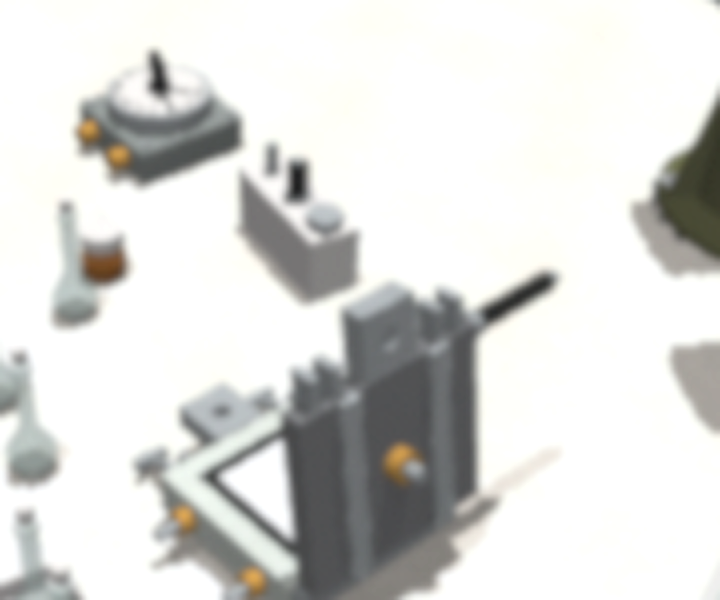

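```bash
python3 - <<'E'
from h import *
S=lambda x,y,ox,oy:(ox+x/4,oy+y/4)
a=lambda x,y:S(x,y,225,250); b=lambda x,y:S(x,y,150,95); c=lambda x,y:S(x,y,195,95)
f=lambda v:np.round(v,4).tolist()
def both(nm,s,q):
    P,e=tri(ray("side",s),ray("scene",q));print(nm,f(P),round(e,4))
both("basehole",b(455,413),c(222,411));print(f(onz("side",b(455,413),.05)),f(onz("scene",c(222,411),.05)))
both("pinknobtop",a(167,101),c(298,164));print(f(onz("side",a(167,101),.103)),f(onz("scene",c(298,164),.103)))
both("handle tip",b(72,290),c(555,275)); both("handle root",b(165,215),c(478,322))
print("corners plate side z.05:",f(onz("side",b(352,462),.05)),f(onz("side",b(488,335),.05)))
print("plug",f(onz("side",a(107,73),.078)),f(onz("scene",c(325,215),.078)))
print("dowel",f(onz("side",a(227,172),.095)),f(onz("scene",c(271,148),.095)))
print("gauge c",f(onz("side",a(518,425),.063)),f(onz("scene",c(160,92),.063)))
print("gauge corners z.04",[f(onz("side",a(*p),.04)) for p in [(480,293),(350,455),(670,435)]])
print("ptr tip,short tip",[f(onz("side",a(*p),.063)) for p in [(468,358),(465,427),(440,432)]])
print("bar ends top",[f(onz("side",a(*p),.099)) for p in [(513,370),(550,435)]], [f(onz("scene",c(*p),.099)) for p in [(153,55),(160,68)]])
print("jar",f(onz("side",a(437,57),.05)),f(onz("scene",c(103,228),.05)))
print("flask",f(onz("side",b(653,405),.01)))
E
```

```text
basehole [0.6438, 0.0509, 0.0496] 0.0044
[0.6456, 0.0497, 0.05] [0.6424, 0.0529, 0.05]
pinknobtop [0.4565, -0.1578, 0.1025] 0.0043
[0.4582, -0.1592, 0.103] [0.4554, -0.1555, 0.103]
handle tip [0.4442, 0.1862, 0.1991] 0.0033
handle root [0.5257, 0.2036, 0.2002] 0.008
corners plate side z.05: [0.564, 0.0634, 0.05] [0.7142, 0.0887, 0.05]
plug [0.4566, -0.1107, 0.078] [0.456, -0.1054, 0.078]
dowel [0.4551, -0.2108, 0.095] [0.4575, -0.2018, 0.095]
gauge c [0.4775, -0.404, 0.063] [0.4803, -0.3936, 0.063]
gauge corners z.04 [[0.5312, -0.3378, 0.04], [0.4102, -0.3521, 0.04], [0.5435, -0.457, 0.04]]
ptr tip,short tip [[0.4863, -0.363, 0.063], [0.4564, -0.3865, 0.063], [0.4448, -0.3796, 0.063]]
bar ends top [[0.4814, -0.3899, 0.099], [0.4688, -0.4236, 0.099]] [[0.4801, -0.4063, 0.099], [0.4854, -0.3791, 0.099]]
jar [0.6259, -0.222, 0.05] [0.6224, -0.2197, 0.05]
flask [0.7821, -0.0137, 0.01]
```

```bash
cat >> h.py <<'E'
def plan(P,yaw=None):
    """slide mm and turn deg from current pose to world P (TCP) with tool-x at world yaw deg (mod 180 nearest)"""
    s=robot.observe();R=Rq(s["ee_rot"]);sl=R.T@(np.array(P)-s["ee_pos"])*1000
    y0=np.degrees(np.arctan2(R[1,0],R[0,0]));print("slide",np.round(sl,1).tolist(),"yaw now",round(y0,2),"q6",round(s["joint_positions"][5],3),end=" ")
    if yaw is not None: d=(y0-yaw+90)%180-90;print("turn",round(d,2),"(alt +-180)")
    else: print()
def st():
    s=robot.observe();print({k:np.round(s[k],4).tolist() for k in ["t","joint_positions","ee_pos","wrist_force","moment","gripper_width"]},"zaxis",np.round(Rq(s["ee_rot"])[:,2],4))
E
python3 - <<'E'
from h import *
plan((.46,.10,.42),70-90); plan((.477-.0,-.40,.27),-20)
E
```

```text
slide [-339.5, 392.2, -213.1] yaw now 68.7 q6 1.571 turn 88.7 (alt +-180)
slide [-799.0, 589.7, -62.5] yaw now 68.7 q6 1.571 turn 88.7 (alt +-180)
```

{"api": "apply_moves", "payload": {
  "plan": [
    {"slide": [0,0,-50],"turn": 0,"fingers": 0},
    {"slide": [0,0,-100],"turn": 0,"fingers": 0},
    {"slide": [-34,39,-150],"turn": 8,"fingers": 0},
    {"slide": [-68,78,-190],"turn": 16,"fingers": 0},
    {"slide": [-102,117,-213],"turn": 24,"fingers": 0},
    {"slide": [-136,156,-213],"turn": 32,"fingers": 0},
    {"slide": [-170,195,-213],"turn": 40,"fingers": 0},
    {"slide": [-204,234,-213],"turn": 48,"fingers": 0},
    {"slide": [-238,273,-213],"turn": 56,"fingers": 0},
    {"slide": [-272,312,-213],"turn": 64,"fingers": 0},
    {"slide": [-306,351,-213],"turn": 72,"fingers": 0},
    {"slide": [-340,392,-213],"turn": 80,"fingers": 0}
  ]
}}

```text
t: 1.35
ee_pos: [0.435, 0.1441, 0.4198]
ee_rot: [0.995, -0.101, -0.0, 0.001]
wrist_force: [-0.0, 1.0, 0.2]
gripper_width: 0.999
```

```bash
python3 - <<'E'
from h import *
st();plan((.465,-.42,.27),-18)
s=robot.observe();cv2.imwrite("pics/w1.png",robot.get_image("wrist")[:,:,::-1])
print(s["ee_pos"],s["ee_rot"])
E
```

```text
{'t': 1.35, 'joint_positions': [0.3207, 0.0448, 0.1073, 1.6338, -0.001, 2.0943], 'ee_pos': [0.435, 0.1441, 0.4198], 'wrist_force': [-0.0071, 1.0323, 0.2112], 'moment': [0.0417, -0.0419, -0.0213], 'gripper_width': 0.9994} zaxis [-2.0e-04 -1.1e-03 -1.0e+00]
slide [143.1, 546.3, 150.4] yaw now -11.62 q6 2.094 turn 6.38 (alt +-180)
[0.4349509  0.14410899 0.41976804] [ 9.94860749e-01 -1.01251130e-01 -3.48269228e-05  5.45236768e-04]
```

View pics/w1.png

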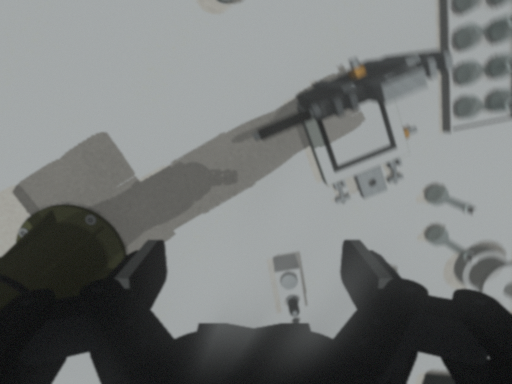

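The wrist view shows the base hole at (371,181), the lid open with its handle at about (284,125), and the block at (288,285). Next I'll go above the gauge.

{"api": "apply_moves", "payload": {
  "plan": [
    {"slide": [12,46,0],"turn": 1,"fingers": 0},
    {"slide": [24,91,0],"turn": 2,"fingers": 0},
    {"slide": [36,137,0],"turn": 3,"fingers": 0},
    {"slide": [48,182,20],"turn": 4,"fingers": 0},
    {"slide": [60,228,40],"turn": 5,"fingers": 0},
    {"slide": [72,273,60],"turn": 6,"fingers": 0},
    {"slide": [84,319,80],"turn": 6,"fingers": 0},
    {"slide": [96,364,100],"turn": 6,"fingers": 0},
    {"slide": [108,410,115],"turn": 6,"fingers": 0},
    {"slide": [120,455,130],"turn": 6,"fingers": 0},
    {"slide": [132,500,140],"turn": 6,"fingers": 0},
    {"slide": [143,546,150],"turn": 6,"fingers": 0}
  ]
}}

```text
t: 2.6
ee_pos: [0.4612, -0.4286, 0.2721]
ee_rot: [0.987, -0.159, 0.001, 0.003]
wrist_force: [0.9, 0.2, -0.4]
gripper_width: 1.006
```

```bash
python3 - <<'E'
from h import *
st()
s=robot.observe();cv2.imwrite("pics/w2.png",robot.get_image("wrist")[:,:,::-1])
print(wproj((.477,-.40,.063),s["ee_pos"],s["ee_rot"]))
E
```

```text
{'t': 2.6, 'joint_positions': [-0.7467, 0.353, 0.1539, 1.367, -0.0036, 1.1433], 'ee_pos': [0.4612, -0.4286, 0.2721], 'wrist_force': [0.9126, 0.186, -0.3587], 'moment': [-0.0107, -0.0594, 0.014], 'gripper_width': 1.0064} zaxis [ 0.001  -0.0059 -1.    ]
[258.07808405 143.16750823]
```

View pics/w2.png

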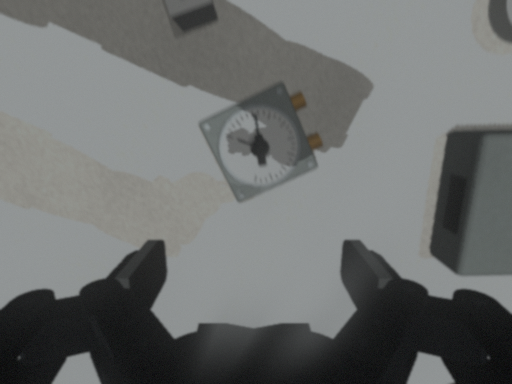

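```bash
python3 - <<'E'
from h import *
crop("pics/w2.png",190,75,140,140,5,"pics/w2a.png")
E
```

```text
(no output)
```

View pics/w2a.png

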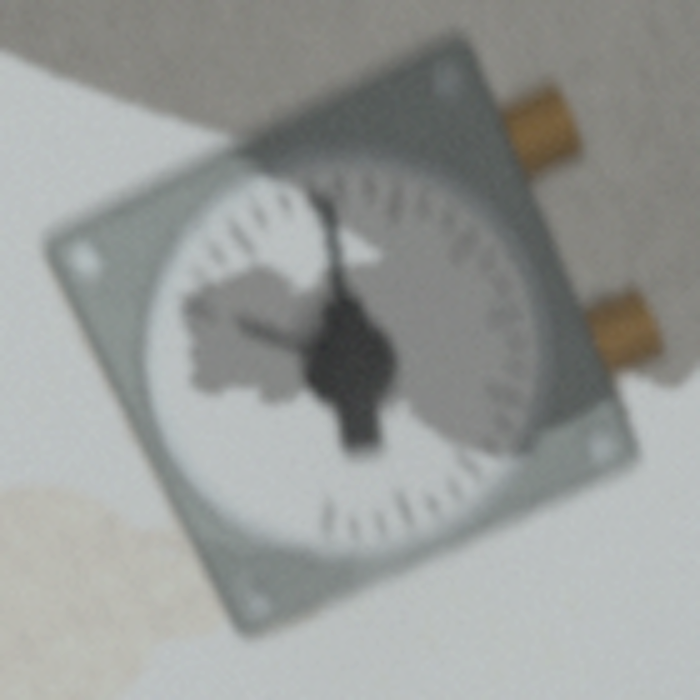

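```bash
python3 - <<'E'
from h import *
pos=[0.4612,-0.4286,0.2721];q=robot.observe()["ee_rot"]
def oz(x,y,z):
    c,d=wray((190+x/5,75+y/5),pos,q);return c+d*(z-c[2])/d[2]
C=oz(347,357,.063);T=oz(322,187,.063);print(C,T,np.degrees(np.arctan2(*(T-C)[1::-1])))
for p in [(195,300),(240,320),(330,520)]:
    v=oz(*p,.063)-C;print(p,np.degrees(np.arctan2(v[1],v[0])))
B=oz(362,446,.099);A=oz(346,300,.099);print(A,B,(A+B)/2,np.linalg.norm(A-B),np.degrees(np.arctan2(*(A-B)[1::-1])))
cs=[oz(*p,.04) for p in [(462,35),(48,235),(245,632),(635,450)]];print(np.mean(cs,0),[np.linalg.norm(cs[i]-cs[i-1]) for i in range(4)])
plan((*C[:2],.18),-18)
E
```

```text
[ 0.47672045 -0.4049881   0.063     ] [ 0.4838913  -0.36350637  0.063     ] 80.19234748414127
(195, 300) 141.0781544625307
(240, 320) 142.5443955510834
(330, 520) -114.24123860447251
[ 0.48103835 -0.38879406  0.099     ] [ 0.47409412 -0.42180847  0.099     ] [ 0.47756623 -0.40530126  0.099     ] 0.03373682942384219 78.12160309831158
[ 0.47732903 -0.40502945  0.04      ] [np.float64(0.11810449403131765), np.float64(0.11883094781202795), np.float64(0.12066964344184712), np.float64(0.11985282756498845)]
slide [6.2, -34.8, 88.3] yaw now -18.54 q6 1.141 turn -0.54 (alt +-180)
```

{"api": "apply_moves", "payload": {
  "plan": [
    {"slide": [6,-35,20],"turn": -8,"fingers": 0},
    {"slide": [6,-35,65],"turn": -8,"fingers": 0},
    {"slide": [6,-35,110],"turn": -8,"fingers": 0},
    {"slide": [6,-35,140],"turn": -8,"fingers": 0},
    {"slide": [6,-35,140],"turn": -8,"fingers": 0},
    {"slide": [6,-35,140],"turn": -8,"fingers": 0}
  ]
}}

```text
t: 3.25
ee_pos: [0.4764, -0.4048, 0.1286]
ee_rot: [0.996, -0.092, -0.001, 0.004]
wrist_force: [0.1, 0.6, 0.7]
gripper_width: 0.998
```

```bash
python3 - <<'E'
from h import *
st();plan((.477,-.405,.073),-10.5)
E
```

```text
{'t': 3.25, 'joint_positions': [-0.6998, 0.3974, -0.1101, 1.0609, -0.0081, 1.0546], 'ee_pos': [0.4764, -0.4048, 0.1286], 'wrist_force': [0.1267, 0.6286, 0.7382], 'moment': [-0.0002, -0.0146, 0.0182], 'gripper_width': 0.9984} zaxis [-0.0033 -0.0078 -1.    ]
slide [0.8, -0.4, 55.5] yaw now -10.52 q6 1.055 turn -0.02 (alt +-180)
```

{"api": "apply_moves", "payload": {
  "plan": [
    {"slide": [0.5,0,25],"turn": 0,"fingers": 0},
    {"slide": [0.5,0,50],"turn": 0,"fingers": 0},
    {"slide": [0.5,0,55],"turn": 0,"fingers": 0.2},
    {"slide": [0.5,0,55],"turn": 0,"fingers": 0.5},
    {"slide": [0.5,0,55],"turn": 0,"fingers": 0.8},
    {"slide": [0.5,0,55],"turn": 0,"fingers": 1},
    {"slide": [0.5,0,55],"turn": 0,"fingers": 1},
    {"slide": [0.5,0,55],"turn": 0,"fingers": 1},
    {"slide": [0.5,0,55],"turn": 0,"fingers": 1},
    {"slide": [0.5,0,55],"turn": 0,"fingers": 1}
  ]
}}

```text
t: 4.25
ee_pos: [0.4774, -0.406, 0.0749]
ee_rot: [0.996, -0.092, -0.0, 0.005]
wrist_force: [-0.9, -0.3, 6.6]
gripper_width: -0.001
```

```bash
python3 - <<'E'
from h import *
st();plan((.477,-.405,.073),-10.5)
E
```

```text
{'t': 4.25, 'joint_positions': [-0.7001, 0.4375, -0.1793, 0.9493, -0.0081, 1.0543], 'ee_pos': [0.4774, -0.406, 0.0749], 'wrist_force': [-0.9104, -0.2555, 6.6215], 'moment': [0.0684, 0.065, -0.0233], 'gripper_width': -0.0007} zaxis [-0.0017 -0.0092 -1.    ]
slide [-0.6, -0.9, 1.9] yaw now -10.52 q6 1.054 turn -0.02 (alt +-180)
```

```bash
python3 - <<'E'
from h import *
for n in ["side","wrist","scene"]: cv2.imwrite(f"pics/{n}3.png",robot.get_image(n)[:,:,::-1])
crop("pics/side3.png",300,290,140,94,5,"pics/side3a.png")
crop("pics/scene3.png",195,70,120,90,5,"pics/scene3a.png")
print(proj("side",(.477,-.405,.075)))
E
```

```text
[355.69968386 354.32707903]
```

View pics/side3a.png

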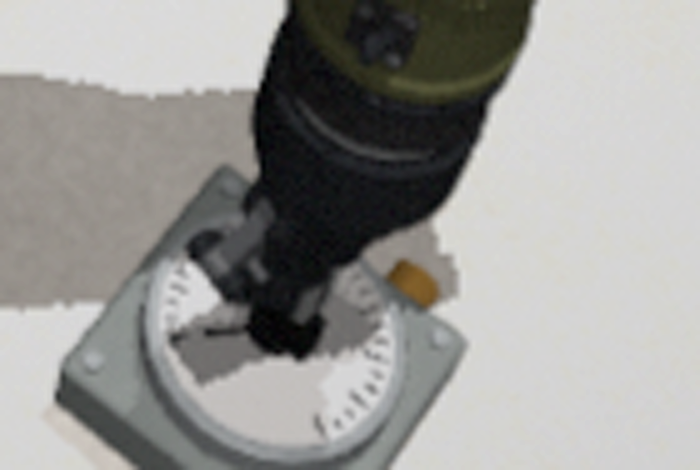

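View pics/wrist3.png

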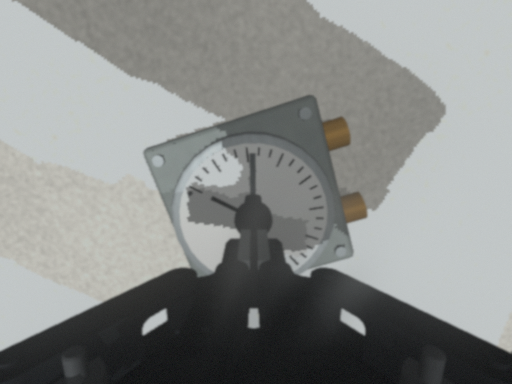

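View pics/scene3a.png

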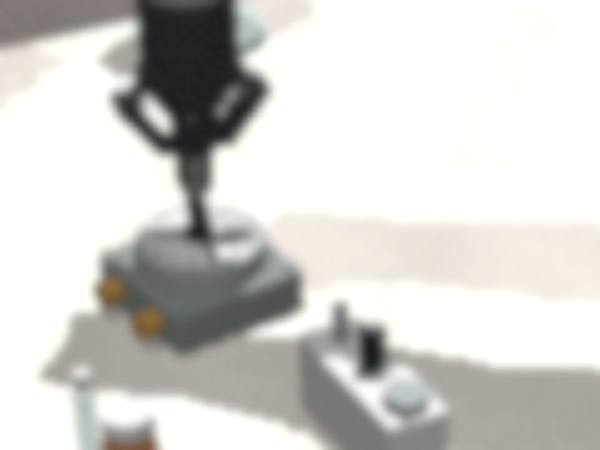

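```bash
python3 - <<'E'
from h import *
im=cv2.imread("pics/wrist3.png")[130:290,170:340];im=np.clip(255*(im/255.)**.6,0,255).astype(np.uint8)
cv2.imwrite("pics/w3a.png",cv2.resize(im,None,fx=3.5,fy=3.5,interpolation=cv2.INTER_CUBIC))
E
```

```text
(no output)
```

View pics/w3a.png

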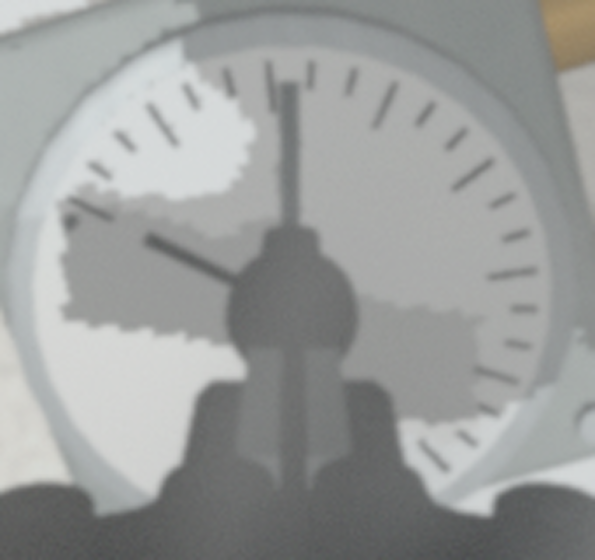

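{"api": "apply_moves", "payload": {
  "plan": [
    {"slide": [0,0,-1],"turn": -6,"fingers": 1},
    {"slide": [0,0,-1],"turn": -12,"fingers": 1},
    {"slide": [0,0,-1],"turn": -15,"fingers": 1},
    {"slide": [0,0,-1],"turn": -15,"fingers": 1}
  ]
}}

```text
t: 4.8
ee_pos: [0.4774, -0.4059, 0.0759]
ee_rot: [0.999, 0.039, -0.001, 0.005]
wrist_force: [-0.0, 0.5, 0.5]
gripper_width: 0.001
```

```bash
python3 - <<'E'
from h import *
st()
cv2.imwrite("pics/w4.png",robot.get_image("wrist")[:,:,::-1])
im=cv2.imread("pics/w4.png")[130:290,170:340];im=np.clip(255*(im/255.)**.6,0,255).astype(np.uint8)
cv2.imwrite("pics/w4a.png",cv2.resize(im,None,fx=3.5,fy=3.5,interpolation=cv2.INTER_CUBIC))
E
```

```text
{'t': 4.8, 'joint_positions': [-0.7001, 0.4367, -0.1781, 0.9515, -0.0081, 0.7924], 'ee_pos': [0.4774, -0.4059, 0.0759], 'wrist_force': [-0.0329, 0.5052, 0.4654], 'moment': [0.0081, 0.0267, 0.0391], 'gripper_width': 0.0006} zaxis [-0.0018 -0.0091 -1.    ]
```

View pics/w4a.png

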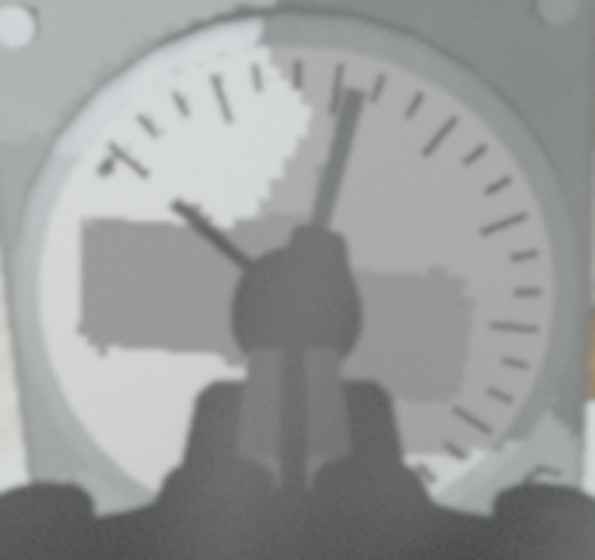

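```bash
python3 - <<'E'
from h import *
s=robot.observe()
for z in (.063,.0755,.09,.099,.11): print(z,"scene3a",(proj("scene",(.4774,-.4059,z))-[195,70])*5,"side3a",(proj("side",(.4774,-.4059,z))-[300,290])*5,"w4a",(wproj((.4774,-.4059,z),s["ee_pos"],s["ee_rot"])-[170,130])*3.5)
E
```

```text
0.063 scene3a [196.5894981  232.43872546] side3a [275.88865607 334.84251279] w4a [295.30129927 320.92379184]
0.0755 scene3a [195.88085308 218.92882227] side3a [281.06321174 322.08306693] w4a [295.37882025 346.54310106]
0.09 scene3a [195.0495297  203.08012773] side3a [287.19382032 306.96618093] w4a [295.48301912 380.97898225]
0.099 scene3a [194.52843835 193.14582575] side3a [291.07022609 297.40771975] w4a [295.55712918 405.47104053]
0.11 scene3a [193.88616929 180.90134135] side3a [295.88416973 285.53747289] w4a [295.65977808 439.39468254]
```

```bash
python3 - <<'E'
from h import *
for n in ("wrist3","w4"):
    im=cv2.imread(f"pics/{n}.png")[185:300,200:310].astype(float)
    im=np.clip((im-15)*4.0,0,255).astype(np.uint8)
    cv2.imwrite(f"pics/{n}b.png",cv2.resize(im,None,fx=5,fy=5,interpolation=cv2.INTER_CUBIC))
im=cv2.imread("pics/scene3.png")[80:130,210:260].astype(float);cv2.imwrite("pics/sc3b.png",cv2.resize(np.clip(im*2.5,0,255).astype(np.uint8),None,fx=10,fy=10,interpolation=cv2.INTER_CUBIC))
E
```

```text
(no output)
```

View pics/w4b.png

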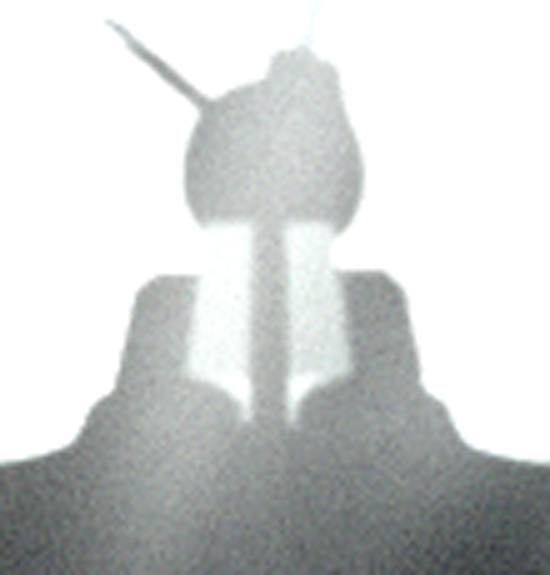

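View pics/sc3b.png

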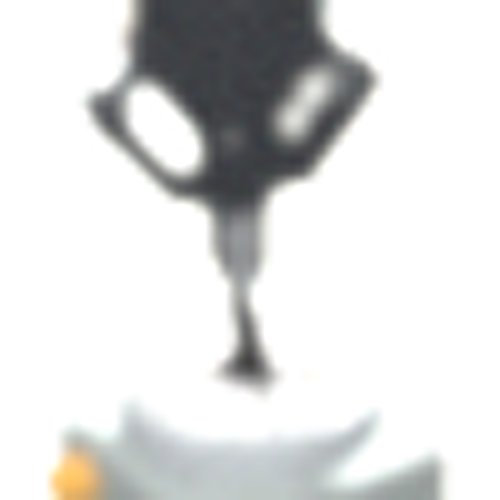

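```bash
python3 - <<'E'
from h import *
im=cv2.imread("pics/side3.png")[325:375,325:385].astype(float);cv2.imwrite("pics/si3b.png",cv2.resize(np.clip(im*3,0,255).astype(np.uint8),None,fx=10,fy=10,interpolation=cv2.INTER_CUBIC))
print((proj("side",(.4774,-.4059,.0755))-[325,325])*10,(proj("side",(.4774,-.4059,.0985))-[325,325])*10)
E
```

```text
[312.12642348 294.16613387] [331.70682655 245.88467578]
```

View pics/si3b.png

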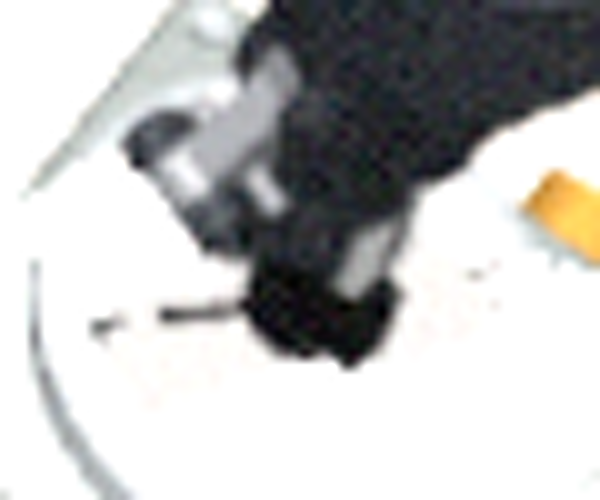

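{"api": "apply_moves", "payload": {
  "plan": [
    {"slide": [0,0,-40],"turn": 0,"fingers": 1},
    {"slide": [0,0,-80],"turn": 15,"fingers": 1},
    {"slide": [0,0,-80],"turn": 15,"fingers": 1},
    {"slide": [0,0,-80],"turn": 15,"fingers": 1}
  ]
}}

```text
t: 5.25
ee_pos: [0.4783, -0.4059, 0.1574]
ee_rot: [0.996, -0.093, 0.001, 0.005]
wrist_force: [-1.0, -0.3, 0.6]
gripper_width: -0.003
```

```bash
python3 - <<'E'
from h import *
st();p=robot.observe()["ee_pos"]
for n in ["side","wrist","scene"]:
    im=robot.get_image(n)[:,:,::-1];cv2.imwrite(f"pics/{n}5.png",im)
    if n!="wrist":
        u=proj(n,p).astype(int);print(n,proj(n,p),u)
        cv2.imwrite(f"pics/{n}5a.png",cv2.resize(np.clip(im[u[1]-30:u[1]+40,u[0]-40:u[0]+40]*(2.5 if n=="side" else 1.5),0,255).astype(np.uint8),None,fx=7,fy=7,interpolation=cv2.INTER_CUBIC))
E
```

```text
{'t': 5.25, 'joint_positions': [-0.6991, 0.3803, -0.0675, 1.1157, -0.0081, 1.0579], 'ee_pos': [0.4783, -0.4059, 0.1574], 'wrist_force': [-1.0007, -0.3355, 0.6331], 'moment': [0.0324, 0.0283, 0.0113], 'gripper_width': -0.003} zaxis [ 4.000e-04 -1.090e-02 -9.999e-01]
side [363.80297172 336.0778353 ] [363 336]
scene [233.0106386   95.42365503] [233  95]
```

View pics/side5a.png

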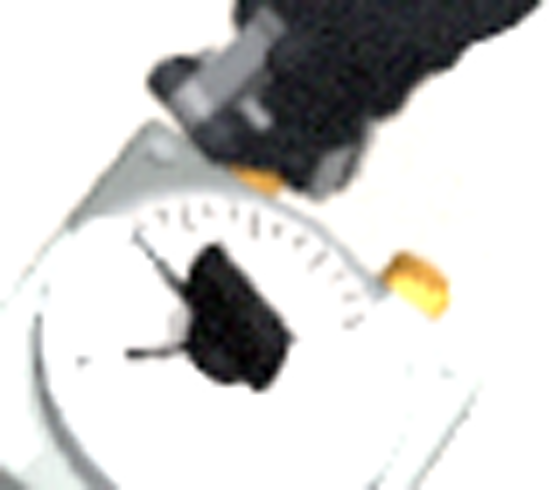

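View pics/scene5a.png

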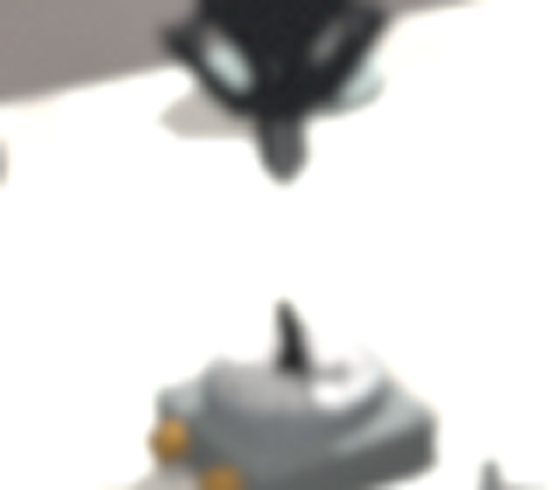

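View pics/wrist5.png

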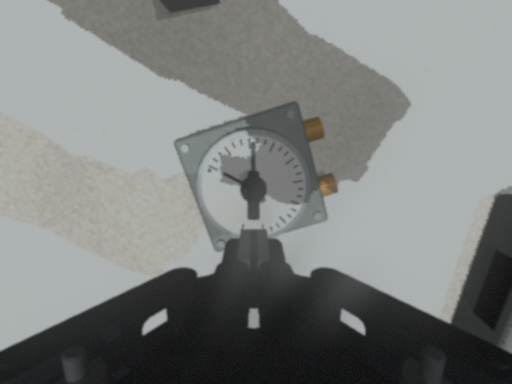

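```bash
python3 - <<'E'
from h import *
P,e=tri(ray("side",(368.7,333.1)),ray("scene",(233.7,90.7)));print("tip",P,e)
pos1=np.array([0.4349509,0.14410899,0.41976804]);q1=np.array([9.94860749e-01,-1.01251130e-01,-3.48269228e-05,5.45236768e-04])
for dz in (0,.02):
  p=pos1+[0,0,dz];print(dz,"basehole",wproj((.644,.051,.05),p,q1),"plug",wproj((.4565,-.108,.078),p,q1))
p5=robot.observe();pos=p5["ee_pos"];q=p5["ee_rot"]
for dz in (0,.02):
  p=pos+np.array([0,0,dz]);print(dz,"gauge c",wproj((.477,-.405,.063),p,q),[wproj((.477+.0625*a,-.405+.0625*b,.04),p,q) for a,b in((1,0),(-1,0))])
E
```

```text
tip [ 0.47632    -0.40991941  0.17662792] 0.007552256776741974
0 basehole [372.86655659 179.81407421] plug [290.40498869 279.69804075]
0.02 basehole [368.79143073 177.64274832] plug [289.19074165 274.34803319]
0 gauge c [254.50508518 191.09782075] [array([317.45498198, 173.82161819]), array([192.83185069, 196.23590589])]
0.02 gauge c [254.46123369 185.87561229] [array([313.42514522, 170.01999122]), array([196.61932222, 191.12104612])]
```

```bash
python3 - <<'E'
from h import *
crop("pics/w1.png",210,40,240,290,2.5,"pics/w1a.png")
crop("pics/wrist5.png",150,80,210,180,3.5,"pics/w5a.png")
crop("pics/side5.png",300,290,130,94,6,"pics/side5c.png")
E
```

```text
(no output)
```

View pics/w1a.png

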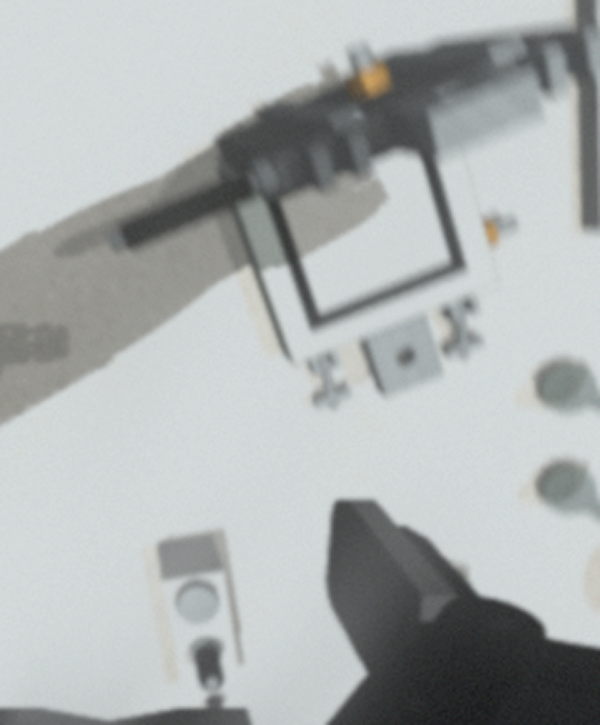

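View pics/w5a.png

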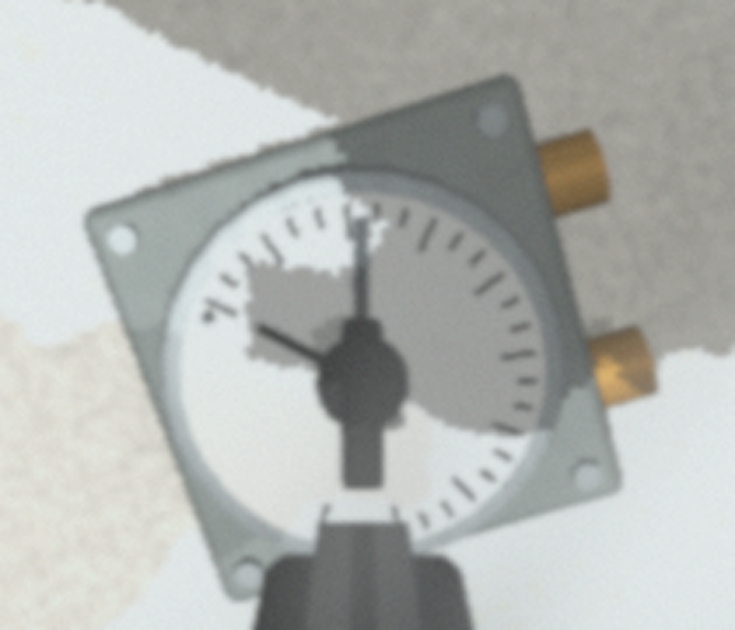

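View pics/side5c.png

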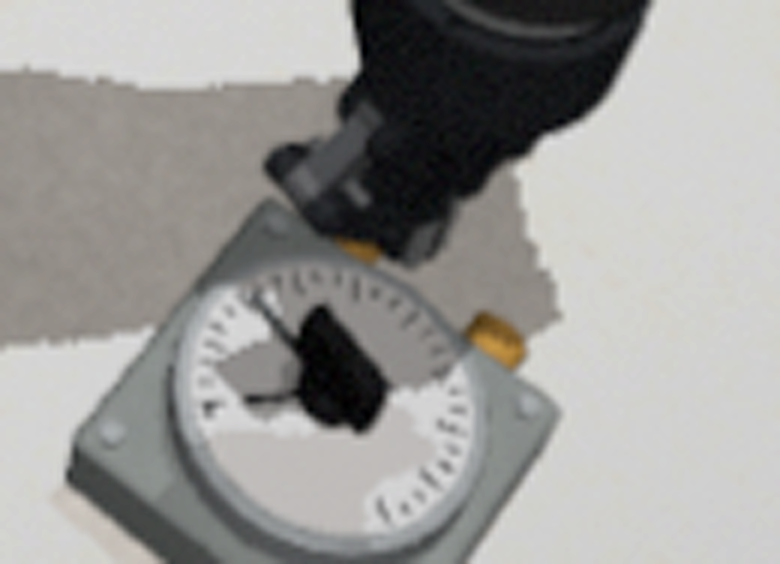

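```bash
python3 - <<'E'
from h import *
s=robot.observe();R=Rq(s["ee_rot"])
for y in (-.011,0,.011):
  for k in (0,.01,.02,.03):
    P=s["ee_pos"]+R@np.array([.008,y,-k]);print(y,k,np.round(wproj(P,s["ee_pos"],s["ee_rot"]),1),"side",np.round(proj("side",P),1),"scene",np.round(proj("scene",P),1))
im=cv2.imread("pics/side5.png")[315:350,345:395].astype(float);cv2.imwrite("pics/s5d.png",cv2.resize(np.clip(im*3.5,0,255).astype(np.uint8),None,fx=14,fy=14,interpolation=cv2.INTER_CUBIC))
E
```

```text
-0.011 0 [267.8 211.8] side [361.9 330.1] scene [232.3  97.7]
-0.011 0.01 [268.6 217.4] side [362.9 327.7] scene [232.2  95.3]
-0.011 0.02 [269.6 223.7] side [363.8 325.2] scene [232.  93.]
-0.011 0.03 [270.6 230.8] side [364.7 322.7] scene [231.9  90.6]
0 0 [267.5 229. ] side [365.7 334.7] scene [231.6  96.4]
0 0.01 [268.4 235.5] side [366.7 332.3] scene [231.4  94.1]
0 0.02 [269.3 242.8] side [367.7 329.8] scene [231.3  91.7]
0 0.03 [270.3 251. ] side [368.6 327.3] scene [231.2  89.4]
0.011 0 [267.3 245.7] side [369.6 339.3] scene [230.8  95.1]
0.011 0.01 [268.1 253. ] side [370.6 336.9] scene [230.7  92.8]
0.011 0.02 [269.  261.2] side [371.6 334.5] scene [230.6  90.5]
0.011 0.03 [270.  270.4] side [372.6 332. ] scene [230.4  88.1]
```

View pics/s5d.png

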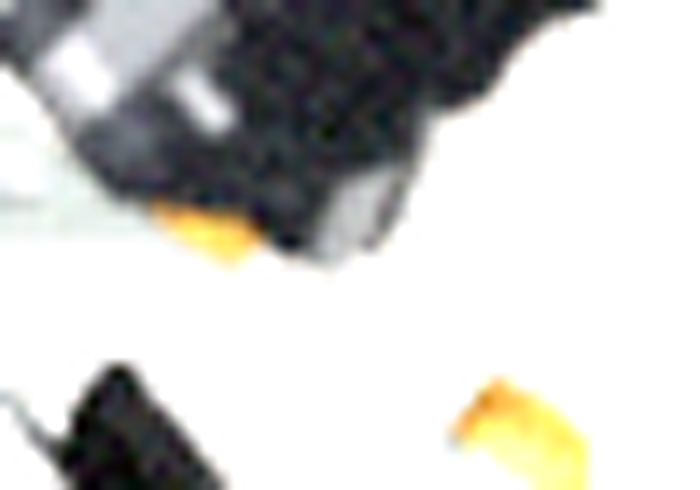

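{"api": "apply_moves", "payload": {
  "plan": [
    {"slide": [0,0,0],"turn": 0,"fingers": 0},
    {"slide": [0,0,0],"turn": 0,"fingers": 0},
    {"slide": [0,0,0],"turn": 0,"fingers": 0},
    {"slide": [0,0,0],"turn": 0,"fingers": 0},
    {"slide": [0,0,0],"turn": 0,"fingers": 0}
  ]
}}

```text
t: 5.9
ee_pos: [0.4768, -0.4046, 0.1546]
ee_rot: [0.996, -0.091, -0.001, 0.004]
wrist_force: [0.0, -0.3, 0.4]
gripper_width: 0.846
```

```bash
python3 - <<'E'
from h import *
st();s=robot.observe();R=Rq(s["ee_rot"])
for n in ["side","scene","wrist"]:
    im=robot.get_image(n)[:,:,::-1];cv2.imwrite(f"pics/{n}6.png",im)
crop("pics/side6.png",325,270,90,70,8,"pics/side6a.png")
crop("pics/scene6.png",195,55,80,60,9,"pics/scene6a.png")
for x in (-.0425,.0425):
  for y in (-.011,.011):
   for k in (0,.013,.026,.039):
    P=s["ee_pos"]+R@np.array([x,y,-k]);print(x,y,k,"side6a",((proj("side",P)-[325,270])*8).astype(int),"scene6a",((proj("scene",P)-[195,55])*9).astype(int),"wr",wproj(P,s["ee_pos"],s["ee_rot"]).astype(int))
E
```

```text
{'t': 5.9, 'joint_positions': [-0.6991, 0.3825, -0.0706, 1.1153, -0.0081, 1.0546], 'ee_pos': [0.4768, -0.4046, 0.1546], 'wrist_force': [0.0421, -0.2898, 0.3638], 'moment': [0.0, -0.0385, -0.0005], 'gripper_width': 0.8461} zaxis [-0.0034 -0.0077 -1.    ]
-0.0425 -0.011 0 side6a [131 584] scene6a [447 366] wr [183 211]
-0.0425 -0.011 0.013 side6a [139 560] scene6a [446 339] wr [177 219]
-0.0425 -0.011 0.026 side6a [147 534] scene6a [445 312] wr [171 227]
-0.0425 -0.011 0.039 side6a [156 508] scene6a [444 284] wr [164 238]
-0.0425 0.011 0 side6a [191 661] scene6a [433 344] wr [185 245]
-0.0425 0.011 0.013 side6a [200 637] scene6a [432 317] wr [180 255]
-0.0425 0.011 0.026 side6a [209 612] scene6a [431 290] wr [174 266]
-0.0425 0.011 0.039 side6a [218 587] scene6a [430 262] wr [167 279]
0.0425 -0.011 0 side6a [403 412] scene6a [258 396] wr [325 211]
0.0425 -0.011 0.013 side6a [413 387] scene6a [256 368] wr [331 219]
0.0425 -0.011 0.026 side6a [424 360] scene6a [254 340] wr [337 227]
0.0425 -0.011 0.039 side6a [435 333] scene6a [252 312] wr [345 238]
0.0425 0.011 0 side6a [465 484] scene6a [246 373] wr [323 245]
0.0425 0.011 0.013 side6a [476 459] scene6a [244 345] wr [328 255]
0.0425 0.011 0.026 side6a [488 433] scene6a [242 318] wr [334 266]
0.0425 0.011 0.039 side6a [500 406] scene6a [240 290] wr [341 279]
```

View pics/side6a.png

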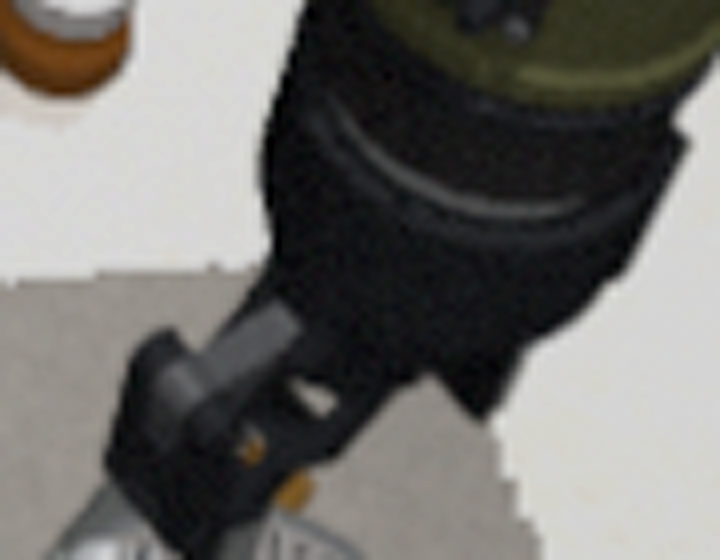

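View pics/scene6a.png

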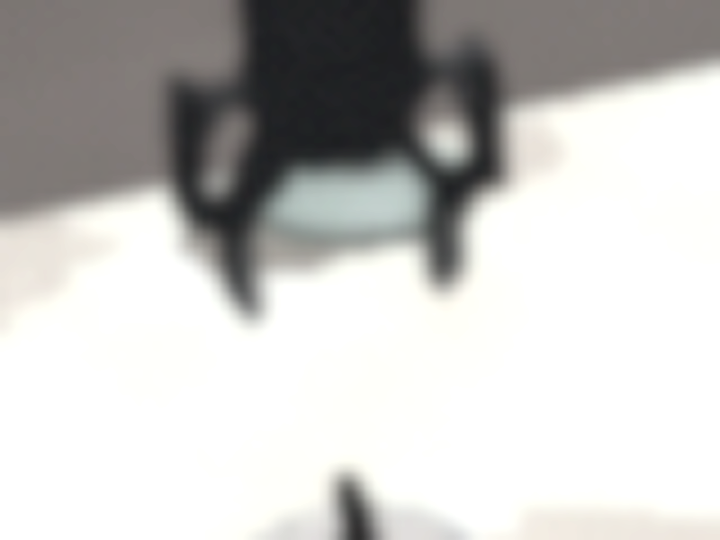

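View pics/wrist6.png

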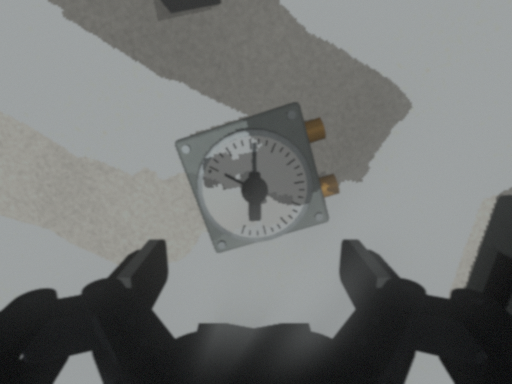

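```bash
python3 - <<'E'
from h import *
crop("pics/wrist6.png",170,95,160,160,4.5,"pics/w6a.png")
E
```

```text
(no output)
```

View pics/w6a.png

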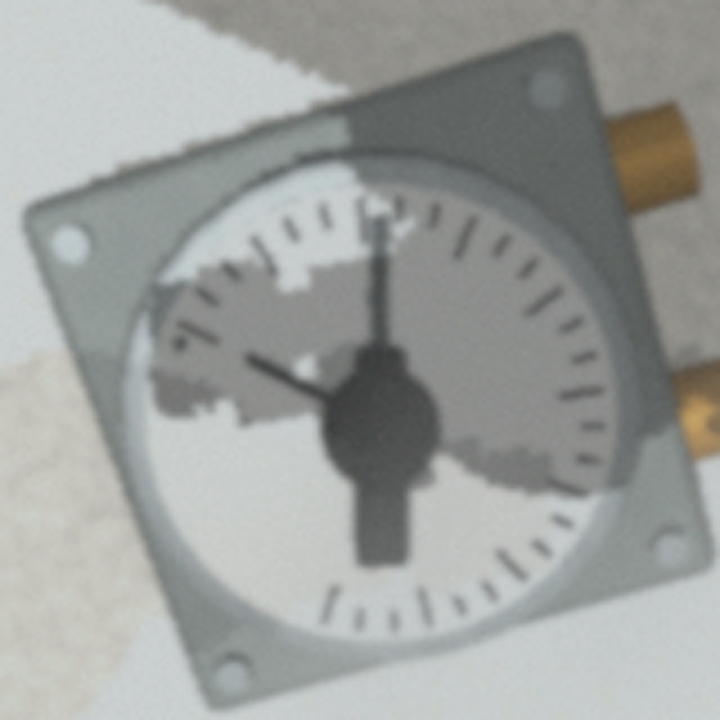

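```bash
python3 - <<'E'
from h import *
s=robot.observe();st()
pos=np.array([.4768,-.4046,.1546]);q=s["ee_rot"]
def oz(x,y,z):
    c,d=wray((170+x/4.5,95+y/4.5),pos,q);return c+d*(z-c[2])/d[2]
C=oz(382,401,.063);print("C",C)
for p in [(180,343),(197,330),(380,215),(247,358)]:
    v=oz(*p,.063)-C;print(p,np.degrees(np.arctan2(v[1],v[0])),np.hypot(*v[:2]))
e=oz(383,567,.099);print("bar end",e,np.hypot(*(e-C)[:2]))
plan((C[0],C[1],.052),None)
E
```

```text
{'t': 6.05, 'joint_positions': [-0.6991, 0.3824, -0.0705, 1.1153, -0.0081, 1.0546], 'ee_pos': [0.4768, -0.4047, 0.1547], 'wrist_force': [-1.2622, -0.5032, -0.2619], 'moment': [-0.0388, -0.0388, 0.0086], 'gripper_width': 0.9981} zaxis [-0.0033 -0.0079 -1.    ]
C [ 0.47855229 -0.39859113  0.063     ]
(180, 343) 153.09625448234405 0.041835053872343576
(197, 330) 148.01678166037843 0.03939711982074913
(380, 215) 80.18510372051149 0.03694996224425868
(247, 358) 151.41287263755592 0.028302598636953284
bar end [ 0.47463446 -0.4201946   0.099     ] 0.02195584591730723
slide [0.8, -7.2, 102.7] yaw now -10.48 q6 1.055
```

{"api": "apply_moves", "payload": {
  "plan": [
    {"slide": [0.8,-3.5,40],"turn": 0,"fingers": 0},
    {"slide": [0.8,-3.5,75],"turn": 0,"fingers": 0},
    {"slide": [0.8,-3.5,92],"turn": 0,"fingers": 0.1},
    {"slide": [0.8,-3.5,102],"turn": 0,"fingers": 0.4},
    {"slide": [0.8,-3.5,102],"turn": 0,"fingers": 0.7},
    {"slide": [0.8,-3.5,102],"turn": 0,"fingers": 1},
    {"slide": [0.8,-3.5,102],"turn": 0,"fingers": 1},
    {"slide": [0.8,-3.5,102],"turn": 0,"fingers": 1},
    {"slide": [0.8,-3.5,102],"turn": 0,"fingers": 1},
    {"slide": [0.8,-3.5,102],"turn": 0,"fingers": 1}
  ]
}}

```text
t: 7.05
ee_pos: [0.4779, -0.4028, 0.0544]
ee_rot: [0.996, -0.092, -0.001, 0.005]
wrist_force: [-3.3, 0.7, 5.2]
gripper_width: 0.104
```

```bash
python3 - <<'E'
from h import *
st()
E
```

```text
{'t': 7.05, 'joint_positions': [-0.6952, 0.4529, -0.2064, 0.9075, -0.009, 1.0589], 'ee_pos': [0.4779, -0.4028, 0.0544], 'wrist_force': [-3.3023, 0.6835, 5.2313], 'moment': [0.2417, 0.6067, -0.0341], 'gripper_width': 0.1038} zaxis [-0.0027 -0.0094 -1.    ]
```

{"api": "apply_moves", "payload": {
  "plan": [
    {"slide": [0,0,-1],"turn": -6,"fingers": 1},
    {"slide": [0,0,-1],"turn": -12,"fingers": 1},
    {"slide": [0,0,-1],"turn": -18,"fingers": 1},
    {"slide": [0,0,-1],"turn": -24,"fingers": 1},
    {"slide": [0,0,-1],"turn": -30,"fingers": 1},
    {"slide": [0,0,-1],"turn": -36,"fingers": 1},
    {"slide": [0,0,-1],"turn": -42,"fingers": 1},
    {"slide": [0,0,-1],"turn": -48,"fingers": 1},
    {"slide": [0,0,-1],"turn": -53,"fingers": 1},
    {"slide": [0,0,-1],"turn": -58,"fingers": 1},
    {"slide": [0,0,-1],"turn": -60,"fingers": 1},
    {"slide": [0,0,-1],"turn": -60,"fingers": 1}
  ]
}}

```text
t: 8.25
ee_pos: [0.4771, -0.4029, 0.0546]
ee_rot: [0.908, 0.418, -0.004, 0.003]
wrist_force: [-1.0, -3.5, -12.5]
gripper_width: 0.103
```

```bash
python3 - <<'E'
from h import *
st()
cv2.imwrite("pics/w7.png",robot.get_image("wrist")[:,:,::-1])
crop("pics/w7.png",150,100,200,180,3.5,"pics/w7a.png");plan((.478,-.402,.05))
E
```

```text
{'t': 8.25, 'joint_positions': [-0.6956, 0.4528, -0.2062, 0.9091, -0.01, 0.0117], 'ee_pos': [0.4771, -0.4029, 0.0546], 'wrist_force': [-1.0091, -3.489, -12.5127], 'moment': [-0.6243, -0.2383, 0.0461], 'gripper_width': 0.1032} zaxis [-0.0044 -0.0094 -0.9999]
slide [1.3, 0.1, 4.6] yaw now 49.43 q6 0.013
```

View pics/w7a.png

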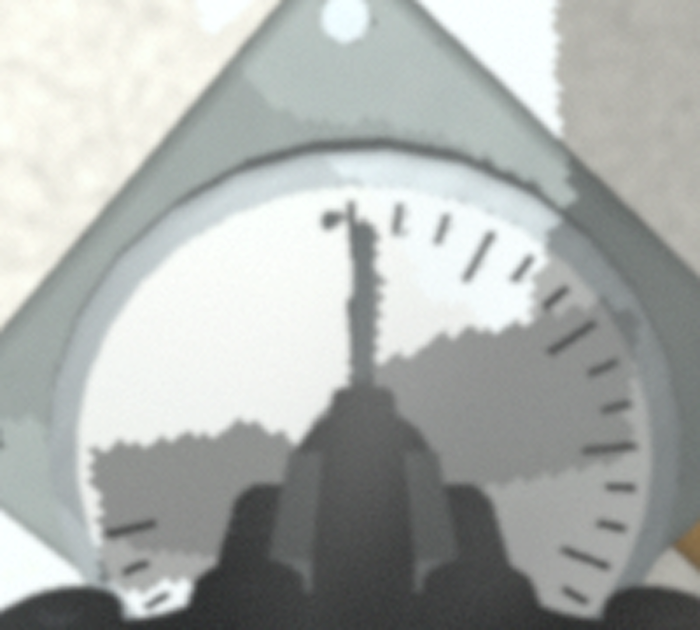

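The bar is gripped at width 0.104 and turning. The pointer tip at (365,225) is a few degrees from the pin at (330,218).

{"api": "apply_moves", "payload": {
  "plan": [
    {"slide": [0.5,0,0.5],"turn": -2,"fingers": 1},
    {"slide": [0.5,0,0.5],"turn": -4,"fingers": 1},
    {"slide": [0.5,0,0.5],"turn": -4,"fingers": 1}
  ]
}}

```text
t: 8.6
ee_pos: [0.477, -0.4029, 0.0545]
ee_rot: [0.894, 0.448, -0.004, 0.003]
wrist_force: [-1.7, -1.8, -3.7]
gripper_width: 0.101
```

{"api": "apply_moves", "payload": {
  "plan": [
    {"slide": [0,0,0],"turn": -1.5,"fingers": 1},
    {"slide": [0,0,0],"turn": -3,"fingers": 1},
    {"slide": [0,0,0],"turn": -3,"fingers": 1}
  ]
}}

```text
t: 8.9
ee_pos: [0.477, -0.403, 0.0546]
ee_rot: [0.882, 0.471, -0.004, 0.003]
wrist_force: [-1.7, -0.8, -4.5]
gripper_width: 0.103
```

```bash
python3 - <<'E'
from h import *
st();plan((.478,-.402,.05))
cv2.imwrite("pics/w8.png",robot.get_image("wrist")[:,:,::-1])
crop("pics/w8.png",150,100,200,180,3.5,"pics/w8a.png")
E
```

```text
{'t': 8.9, 'joint_positions': [-0.6954, 0.4527, -0.2065, 0.9089, -0.0107, -0.1061], 'ee_pos': [0.477, -0.403, 0.0546], 'wrist_force': [-1.7109, -0.7614, -4.5342], 'moment': [-0.1711, 0.1204, -1.6132], 'gripper_width': 0.103} zaxis [-0.0047 -0.0101 -0.9999]
slide [1.4, 0.3, 4.6] yaw now 56.23 q6 -0.106
```

View pics/w8a.png

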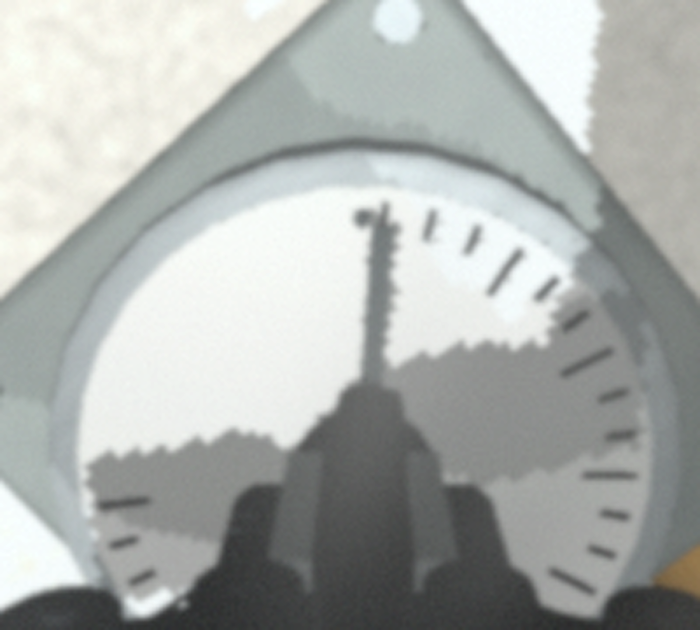

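{"api": "apply_moves", "payload": {
  "plan": [
    {"slide": [0,0,0],"turn": 0,"fingers": 0.8},
    {"slide": [0,0,0],"turn": 0,"fingers": 0.6},
    {"slide": [0,0,0],"turn": 0,"fingers": 0.3},
    {"slide": [0,0,0],"turn": 0,"fingers": 0},
    {"slide": [0,0,0],"turn": 0,"fingers": 0},
    {"slide": [0,0,-40],"turn": 0,"fingers": 0},
    {"slide": [0,0,-80],"turn": 0,"fingers": 0},
    {"slide": [0,0,-120],"turn": 0,"fingers": 0},
    {"slide": [0,0,-120],"turn": 0,"fingers": 0}
  ]
}}

```text
t: 9.85
ee_pos: [0.4806, -0.4042, 0.1812]
ee_rot: [0.882, 0.471, -0.002, 0.008]
wrist_force: [0.5, -0.4, -0.1]
gripper_width: 1.001
```

```bash
python3 - <<'E'
from h import *
st();plan((.478,-.402,.05))
cv2.imwrite("pics/w9.png",robot.get_image("wrist")[:,:,::-1])
crop("pics/w9.png",170,95,160,160,4.5,"pics/w9a.png")
E
```

```text
{'t': 9.85, 'joint_positions': [-0.6932, 0.3648, -0.0347, 1.1583, -0.0107, -0.1038], 'ee_pos': [0.4806, -0.4042, 0.1812], 'wrist_force': [0.5075, -0.4084, -0.0738], 'moment': [-0.087, 0.0041, 0.0632], 'gripper_width': 1.0008} zaxis [ 0.0032 -0.0165 -0.9999]
slide [1.9, -4.9, 131.2] yaw now 56.22 q6 -0.104
```

View pics/w9a.png

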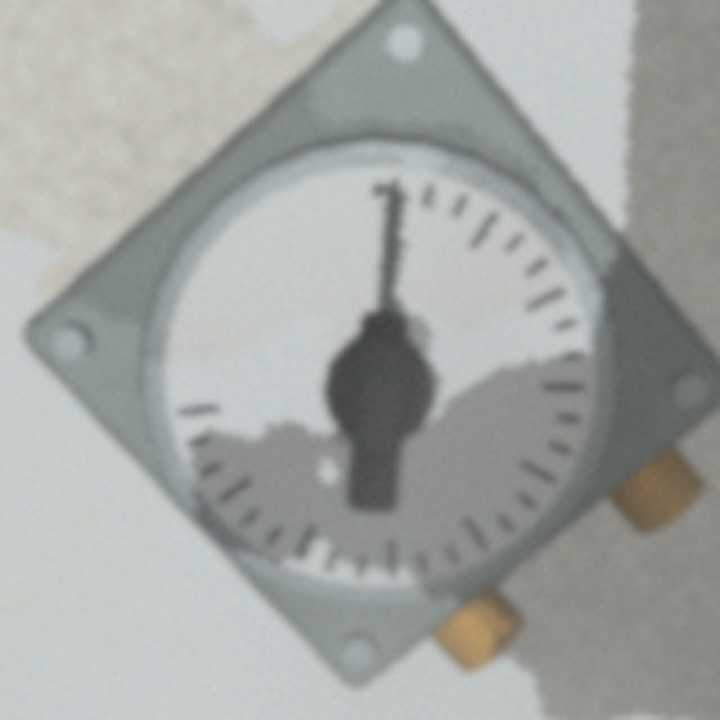

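The peak pointer is at its zero pin: it covers the pressure pointer, with the tip at (393,190) and the pin at (383,187). The moment reached 1.6 Nm at the stop. Comparing the pictures with the contact, the real fingertips end about 24 mm behind the reported TCP when shut, so I'll allow for that. Next is the lid handle.

```bash
python3 - <<'E'
from h import *
plan((.4803,.194,.30),100.5)
pos1=np.array([0.4349509,0.14410899,0.41976804]);q1=np.array([9.94860749e-01,-1.01251130e-01,-3.48269228e-05,5.45236768e-04])
def oz(x,y,z):
    c,d=wray((210+x/2.5,40+y/2.5),pos1,q1);return c+d*(z-c[2])/d[2]
print("hole",oz(406,355,.05))
a,b=oz(290,360,.05),oz(488,288,.05);print(a,b,np.degrees(np.arctan2(*(b-a)[1::-1])))
a,b=oz(122,238,.2),oz(235,190,.2);print("handle",a,b,np.degrees(np.arctan2(*(b-a)[1::-1])))
a,b=oz(313,328,.05),oz(465,267,.05);print("seal",np.degrees(np.arctan2(*(b-a)[1::-1])))
E
```

```text
slide [495.5, -330.3, -130.3] yaw now 56.22 q6 -0.104 turn -44.28 (alt +-180)
hole [0.64313449 0.0475355  0.05      ]
[0.55724406 0.06129183 0.05      ] [0.70688627 0.0857397  0.05      ] 9.278751129410132
handle [0.45030094 0.18480016 0.2       ] [0.5114647  0.19672164 0.2       ] 11.029288083196914
seal 11.10887466999437
```

{"api": "apply_moves", "payload": {
  "plan": [
    {"slide": [0,0,-50],"turn": 0,"fingers": 0},
    {"slide": [20,-13,-90],"turn": -4,"fingers": 0},
    {"slide": [60,-40,-115],"turn": -8,"fingers": 0},
    {"slide": [101,-67,-130],"turn": -12,"fingers": 0},
    {"slide": [142,-94,-130],"turn": -16,"fingers": 0},
    {"slide": [183,-122,-130],"turn": -20,"fingers": 0},
    {"slide": [224,-149,-130],"turn": -24,"fingers": 0},
    {"slide": [265,-176,-130],"turn": -28,"fingers": 0},
    {"slide": [306,-203,-130],"turn": -32,"fingers": 0},
    {"slide": [347,-230,-130],"turn": -36,"fingers": 0},
    {"slide": [388,-258,-130],"turn": -40,"fingers": 0},
    {"slide": [429,-285,-130],"turn": -44,"fingers": 0}
  ]
}}

```text
t: 11.1
ee_pos: [0.48, 0.1155, 0.2996]
ee_rot: [0.64, 0.768, -0.006, 0.004]
wrist_force: [1.1, -0.1, 0.5]
gripper_width: 0.998
```

```bash
python3 - <<'E'
from h import *
st();plan((.4803,.194,.28),100)
E
```

```text
{'t': 11.1, 'joint_positions': [0.2461, 0.0941, -0.1102, 1.3711, -0.0139, 0.0644], 'ee_pos': [0.48, 0.1155, 0.2996], 'wrist_force': [1.0574, -0.105, 0.472], 'moment': [0.0168, -0.0387, -0.0045], 'gripper_width': 0.9975} zaxis [-0.0011 -0.0146 -0.9999]
slide [77.5, 14.5, 18.5] yaw now 100.41 q6 0.064 turn 0.41 (alt +-180)
```

{"api": "apply_moves", "payload": {
  "plan": [
    {"slide": [40,0,0],"turn": 0,"fingers": 0},
    {"slide": [77,-10,0],"turn": 0,"fingers": 0},
    {"slide": [77,-10,0],"turn": 0,"fingers": 0},
    {"slide": [77,-10,0],"turn": 0,"fingers": 0}
  ]
}}

```text
t: 11.5
ee_pos: [0.4556, 0.1897, 0.2974]
ee_rot: [0.639, 0.769, -0.007, 0.004]
wrist_force: [0.6, 0.7, -0.3]
gripper_width: 0.998
```

```bash
python3 - <<'E'
from h import *
st();s=robot.observe();cv2.imwrite("pics/w10.png",robot.get_image("wrist")[:,:,::-1])
print(s["ee_rot"],wproj((.4803,.194,.1995),s["ee_pos"],s["ee_rot"]))
E
```

```text
{'t': 11.5, 'joint_positions': [0.4043, 0.0976, -0.1113, 1.3706, -0.0135, 0.2203], 'ee_pos': [0.4556, 0.1897, 0.2974], 'wrist_force': [0.649, 0.6842, -0.2876], 'moment': [-0.008, -0.0352, 0.0456], 'gripper_width': 0.9979} zaxis [-0.0027 -0.0158 -0.9999]
[ 0.63911519  0.76906935 -0.0069265   0.00401816] [254.33270197 216.62873751]
```

View pics/w10.png

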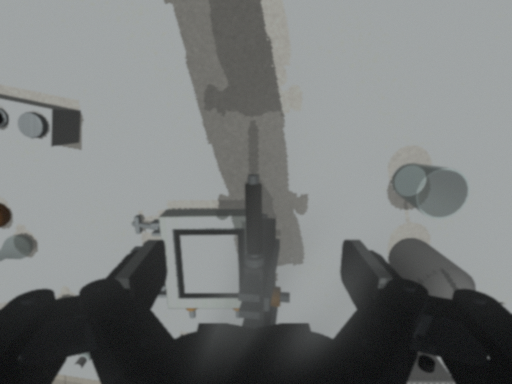

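```bash
python3 - <<'E'
from h import *
s=robot.observe()
c,d=wray((405,250),s["ee_pos"],s["ee_rot"])
print("bottle top wrist z.19",c+d*(.19-c[2])/d[2]);
print("bottle base side",onz("side",(154,148),0),"scene",onz("scene",(357,305),0.0))
print("beaker",onz("side",(127,170),0))
for uv in ((253,178),(253,255)):
    c,d=wray(uv,s["ee_pos"],s["ee_rot"]);print(c+d*(.2-c[2])/d[2])
plan((.474,.193,.160),100.2)
E
```

```text
bottle top wrist z.19 [0.49072614 0.35018885 0.19      ]
bottle base side [0.56287105 0.47519368 0.        ] scene [0.56905137 0.48903933 0.        ]
beaker [0.44469554 0.44591623 0.        ]
[0.44401278 0.18517804 0.2       ]
[0.52030309 0.1992076  0.2       ]
slide [2.8, 19.1, 137.6] yaw now 100.45 q6 0.22 turn 0.25 (alt +-180)
```

{"api": "apply_moves", "payload": {
  "plan": [
    {"slide": [0.5,18,30],"turn": 0,"fingers": 0},
    {"slide": [0.5,18,70],"turn": 0,"fingers": 0},
    {"slide": [0.5,18,110],"turn": 0,"fingers": 0},
    {"slide": [0.5,18,137],"turn": 0,"fingers": 0},
    {"slide": [0.5,18,137],"turn": 0,"fingers": 0.3},
    {"slide": [0.5,18,137],"turn": 0,"fingers": 0.6},
    {"slide": [0.5,18,137],"turn": 0,"fingers": 1},
    {"slide": [0.5,18,137],"turn": 0,"fingers": 1},
    {"slide": [0.5,18,137],"turn": 0,"fingers": 1},
    {"slide": [0.5,18,137],"turn": 0,"fingers": 1},
    {"slide": [0.5,18,137],"turn": 0,"fingers": 1}
  ]
}}

```text
t: 12.65
ee_pos: [0.4744, 0.191, 0.1624]
ee_rot: [0.64, 0.769, -0.006, 0.005]
wrist_force: [-0.2, -0.8, 5.1]
gripper_width: 0.162
```

```bash
python3 - <<'E'
from h import *
st();cv2.imwrite("pics/w11.png",robot.get_image("wrist")[:,:,::-1])
E
```

```text
{'t': 12.65, 'joint_positions': [0.3924, 0.1761, -0.3285, 1.0713, -0.0141, 0.2096], 'ee_pos': [0.4744, 0.191, 0.1624], 'wrist_force': [-0.1502, -0.8238, 5.0721], 'moment': [-0.1135, 0.0881, 0.1014], 'gripper_width': 0.162} zaxis [ 7.000e-04 -1.490e-02 -9.999e-01]
```

View pics/w11.png

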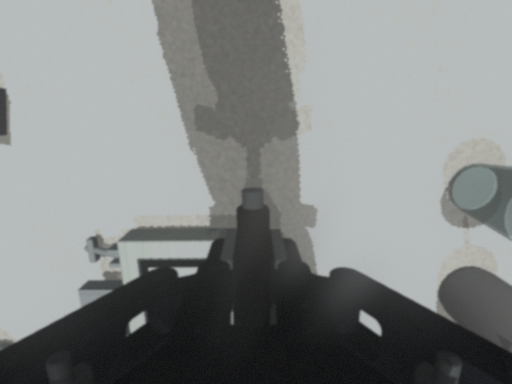

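{"api": "apply_moves", "payload": {
  "plan": [
    {"slide": [-8,0,1],"turn": 0,"fingers": 1},
    {"slide": [-16.6,0,2.8],"turn": 0,"fingers": 1},
    {"slide": [-24,0,5],"turn": 0,"fingers": 1},
    {"slide": [-31.5,0,7.1],"turn": 0,"fingers": 1},
    {"slide": [-31.5,0,7.1],"turn": 0,"fingers": 1}
  ]
}}

```text
t: 13.2
ee_pos: [0.4811, 0.159, 0.1565]
ee_rot: [0.64, 0.768, -0.005, 0.006]
wrist_force: [-0.0, 0.1, 4.5]
gripper_width: 0.16
```

```bash
python3 - <<'E'
from h import *
st()
E
```

```text
{'t': 13.2, 'joint_positions': [0.3296, 0.1688, -0.3512, 1.0532, -0.0146, 0.1477], 'ee_pos': [0.4811, 0.159, 0.1565], 'wrist_force': [-0.0476, 0.0984, 4.5239], 'moment': [0.5361, 0.2272, 0.1732], 'gripper_width': 0.1602} zaxis [ 0.0024 -0.0146 -0.9999]
```

{"api": "apply_moves", "payload": {
  "plan": [
    {"slide": [-7,0,2.8],"turn": 0,"fingers": 1},
    {"slide": [-14.4,0,5.7],"turn": 0,"fingers": 1},
    {"slide": [-21.5,0,9],"turn": 0,"fingers": 1},
    {"slide": [-28.1,0,13],"turn": 0,"fingers": 1},
    {"slide": [-34.8,0,17],"turn": 0,"fingers": 1},
    {"slide": [-41.1,0,21.6],"turn": 0,"fingers": 1},
    {"slide": [-47.2,0,26.4],"turn": 0,"fingers": 1},
    {"slide": [-52.9,0,31.6],"turn": 0,"fingers": 1},
    {"slide": [-58.5,0,37],"turn": 0,"fingers": 1},
    {"slide": [-63.8,0,42.7],"turn": 0,"fingers": 1},
    {"slide": [-68.8,0,48.7],"turn": 0,"fingers": 1},
    {"slide": [-73.4,0,54.9],"turn": 0,"fingers": 1}
  ]
}}

```text
t: 14.4
ee_pos: [0.4957, 0.0855, 0.1025]
ee_rot: [0.64, 0.768, -0.004, 0.006]
wrist_force: [6.4, 2.4, 1.5]
gripper_width: 0.161
```

```bash
python3 - <<'E'
from h import *
st()
E
```

```text
{'t': 14.4, 'joint_positions': [0.1817, 0.2011, -0.4432, 0.9248, -0.0154, -0.0002], 'ee_pos': [0.4957, 0.0855, 0.1025], 'wrist_force': [6.365, 2.3953, 1.4834], 'moment': [0.943, -1.172, 0.4163], 'gripper_width': 0.1613} zaxis [ 0.0045 -0.0148 -0.9999]
```

{"api": "apply_moves", "payload": {
  "plan": [
    {"slide": [-4.2,0.5,6.5],"turn": 0,"fingers": 1},
    {"slide": [-8.2,1,13.2],"turn": 0,"fingers": 1},
    {"slide": [-11.8,1,20],"turn": 0,"fingers": 1},
    {"slide": [-15.1,1,27.1],"turn": 0,"fingers": 1},
    {"slide": [-17.9,1,34.3],"turn": 0,"fingers": 1},
    {"slide": [-20.4,1,41.7],"turn": 0,"fingers": 1},
    {"slide": [-22.5,1,49.1],"turn": 0,"fingers": 1},
    {"slide": [-24.2,1,56.7],"turn": 0,"fingers": 1},
    {"slide": [-25.4,1,64.3],"turn": 0,"fingers": 1},
    {"slide": [-26,1,68],"turn": 0,"fingers": 1},
    {"slide": [-26,1,68],"turn": 0,"fingers": 1}
  ]
}}

```text
t: 15.5
ee_pos: [0.5017, 0.0583, 0.0338]
ee_rot: [0.64, 0.768, -0.005, 0.007]
wrist_force: [4.4, -4.4, -2.5]
gripper_width: 0.165
```

```bash
python3 - <<'E'
from h import *
st()
E
```

```text
{'t': 15.5, 'joint_positions': [0.1276, 0.2769, -0.5234, 0.7684, -0.0169, -0.0539], 'ee_pos': [0.5017, 0.0583, 0.0338], 'wrist_force': [4.3991, -4.4118, -2.5038], 'moment': [-0.6654, -0.8939, 0.263], 'gripper_width': 0.1647} zaxis [ 0.0043 -0.0165 -0.9999]
```

{"api": "apply_moves", "payload": {
  "plan": [
    {"slide": [0,0,0],"turn": 0,"fingers": 0.6},
    {"slide": [0,0,0],"turn": 0,"fingers": 0.3},
    {"slide": [0,0,0],"turn": 0,"fingers": 0},
    {"slide": [0,0,0],"turn": 0,"fingers": 0},
    {"slide": [0,0,0],"turn": 0,"fingers": 0},
    {"slide": [0,0,-20],"turn": 0,"fingers": 0},
    {"slide": [0,0,-60],"turn": 0,"fingers": 0},
    {"slide": [0,0,-110],"turn": 0,"fingers": 0},
    {"slide": [0,0,-160],"turn": 0,"fingers": 0},
    {"slide": [0,0,-200],"turn": 0,"fingers": 0},
    {"slide": [0,0,-200],"turn": 0,"fingers": 0}
  ]
}}

```text
t: 16.6
ee_pos: [0.5044, 0.0622, 0.2402]
ee_rot: [0.64, 0.768, -0.001, 0.01]
wrist_force: [0.6, -0.6, -0.4]
gripper_width: 1.002
```

```bash
python3 - <<'E'
from h import *
st()
cv2.imwrite("pics/w12.png",robot.get_image("wrist")[:,:,::-1])
cv2.imwrite("pics/side12.png",robot.get_image("side")[:,:,::-1])
cv2.imwrite("pics/scene12.png",robot.get_image("scene")[:,:,::-1])
crop("pics/scene12.png",195,95,180,150,4,"pics/scene12a.png")
crop("pics/side12.png",150,120,180,134,4,"pics/side12a.png")
plan((.457,-.158,.20),100);plan((.457,-.158,.20),0)
E
```

```text
{'t': 16.6, 'joint_positions': [0.1345, 0.1172, -0.218, 1.2232, -0.0169, -0.0471], 'ee_pos': [0.5044, 0.0622, 0.2402], 'wrist_force': [0.5858, -0.6413, -0.4484], 'moment': [0.0092, -0.0154, 0.0263], 'gripper_width': 1.002} zaxis [ 0.0144 -0.0151 -0.9998]
slide [-207.5, -82.6, 36.9] yaw now 100.4 q6 -0.047 turn 0.4 (alt +-180)
slide [-207.5, -82.6, 36.9] yaw now 100.4 q6 -0.047 turn -79.6 (alt +-180)
```

View pics/side12a.png

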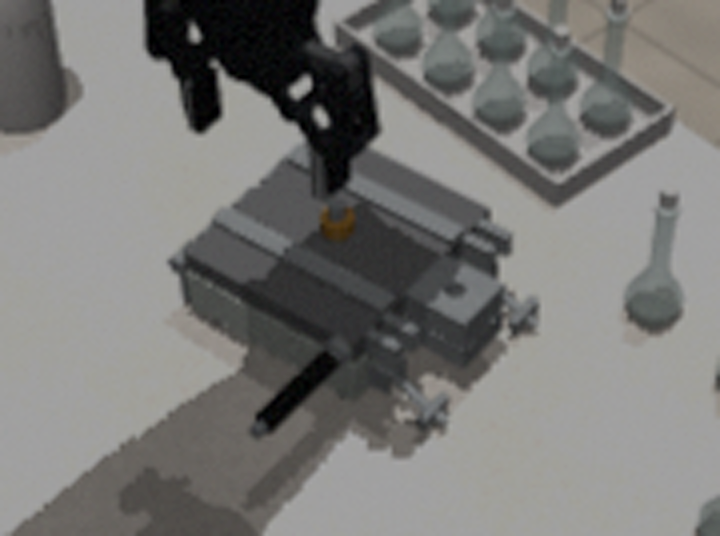

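View pics/scene12a.png

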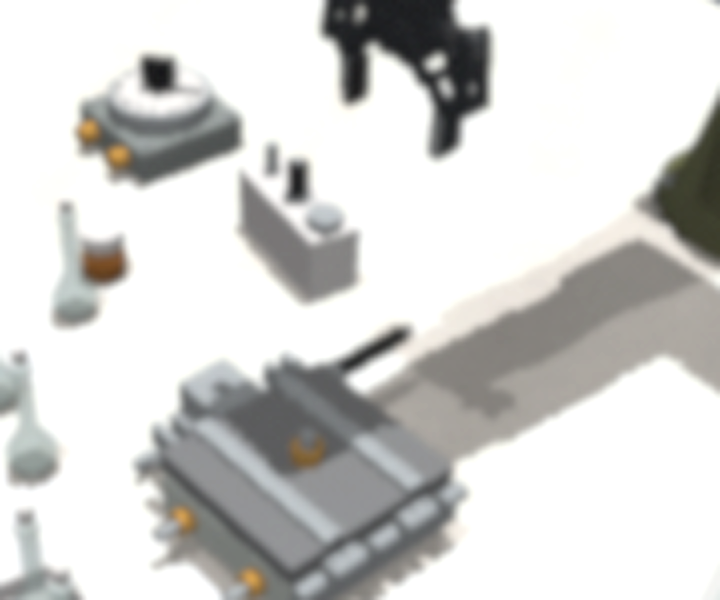

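View pics/w12.png

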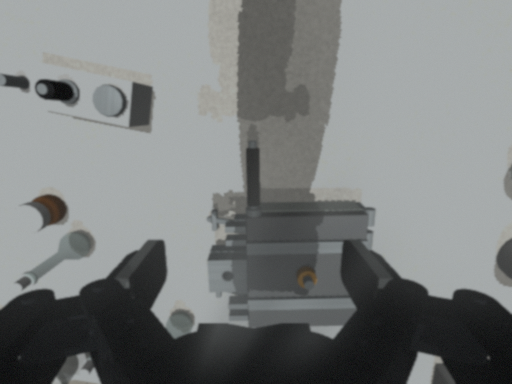

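The lid is down on its seal. The lug hole is at (455,290) in the side crop and (227,276) in the wrist picture. Now the pin.

{"api": "apply_moves", "payload": {
  "plan": [
    {"slide": [-18,-7,0],"turn": 8.4,"fingers": 0},
    {"slide": [-36,-14,0],"turn": 16.8,"fingers": 0},
    {"slide": [-54,-21,0],"turn": 25.2,"fingers": 0},
    {"slide": [-72,-28,0],"turn": 33.6,"fingers": 0},
    {"slide": [-90,-36,5],"turn": 42,"fingers": 0},
    {"slide": [-108,-43,10],"turn": 50.4,"fingers": 0},
    {"slide": [-126,-50,15],"turn": 58.8,"fingers": 0},
    {"slide": [-144,-57,20],"turn": 67.2,"fingers": 0},
    {"slide": [-162,-65,25],"turn": 75.6,"fingers": 0},
    {"slide": [-180,-72,30],"turn": 84,"fingers": 0},
    {"slide": [-198,-79,35],"turn": 92.4,"fingers": 0},
    {"slide": [-207,-82,37],"turn": 100,"fingers": 0}
  ]
}}

```text
t: 17.95
ee_pos: [0.4555, -0.1581, 0.1974]
ee_rot: [1.0, 0.0, -0.0, 0.008]
wrist_force: [-0.5, -0.6, -1.2]
gripper_width: 1.001
```

{"api": "apply_moves", "payload": {
  "plan": [
    {"slide": [0,0,0],"turn": 0,"fingers": 0},
    {"slide": [0,0,0],"turn": 0,"fingers": 0}
  ]
}}

```text
t: 18.15
ee_pos: [0.4541, -0.1576, 0.1958]
ee_rot: [1.0, 0.001, -0.002, 0.007]
wrist_force: [-0.3, 0.1, 0.5]
gripper_width: 0.997
```

```bash
python3 - <<'E'
from h import *
st();s=robot.observe()
cv2.imwrite("pics/w13.png",robot.get_image("wrist")[:,:,::-1])
plan((.457,-.158,.05),0);print(wproj((.457,-.158,.103),s["ee_pos"],s["ee_rot"]))
E
```

```text
{'t': 18.15, 'joint_positions': [-0.3235, 0.0938, -0.346, 1.1296, -0.0144, 1.245], 'ee_pos': [0.4541, -0.1576, 0.1958], 'wrist_force': [-0.2626, 0.1282, 0.4503], 'moment': [0.011, 0.0468, 0.0211], 'gripper_width': 0.9975} zaxis [-0.0032 -0.0141 -0.9999]
slide [2.7, -1.5, 146.3] yaw now 0.15 q6 1.245 turn 0.15 (alt +-180)
[257.49029646 190.4222195 ]
```

View pics/w13.png

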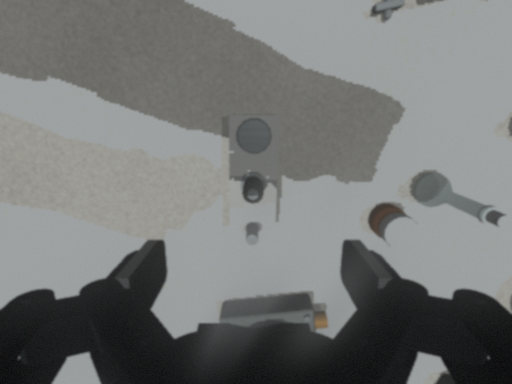

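```bash
python3 - <<'E'
from h import *
im=cv2.imread("pics/w13.png")[100:250,200:310].astype(float)
cv2.imwrite("pics/w13a.png",cv2.resize(np.clip(im*1.8,0,255).astype(np.uint8),None,fx=4.5,fy=4,interpolation=cv2.INTER_CUBIC))
E
```

```text
(no output)
```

View pics/w13a.png

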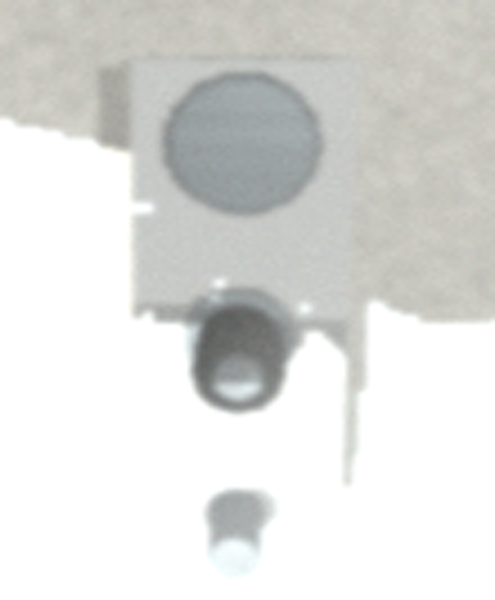

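{"api": "apply_moves", "payload": {
  "plan": [
    {"slide": [-1,0.8,40],"turn": 0,"fingers": 0},
    {"slide": [-1,0.8,80],"turn": 0,"fingers": 0},
    {"slide": [-1,0.8,115],"turn": 0,"fingers": 0},
    {"slide": [-1,0.8,135],"turn": 0,"fingers": 0},
    {"slide": [-1,0.8,146],"turn": 0,"fingers": 0},
    {"slide": [-1,0.8,146],"turn": 0,"fingers": 0.3},
    {"slide": [-1,0.8,146],"turn": 0,"fingers": 0.6},
    {"slide": [-1,0.8,146],"turn": 0,"fingers": 1},
    {"slide": [-1,0.8,146],"turn": 0,"fingers": 1},
    {"slide": [-1,0.8,146],"turn": 0,"fingers": 1},
    {"slide": [-1,0.8,146],"turn": 0,"fingers": 1},
    {"slide": [-1,0.8,146],"turn": 0,"fingers": 1}
  ]
}}

```text
t: 19.4
ee_pos: [0.4541, -0.1607, 0.0514]
ee_rot: [1.0, 0.001, -0.0, 0.007]
wrist_force: [-0.8, 0.7, 6.3]
gripper_width: 0.217
```

```bash
python3 - <<'E'
from h import *
st()
cv2.imwrite("pics/w14.png",robot.get_image("wrist")[:,:,::-1])
im=cv2.imread("pics/w14.png")[130:300,160:350].astype(float)
cv2.imwrite("pics/w14a.png",cv2.resize(np.clip(im*1.8,0,255).astype(np.uint8),None,fx=3.5,fy=3.5,interpolation=cv2.INTER_CUBIC))
E
```

```text
{'t': 19.4, 'joint_positions': [-0.3295, 0.2147, -0.5588, 0.7928, -0.0142, 1.2385], 'ee_pos': [0.4541, -0.1607, 0.0514], 'wrist_force': [-0.8117, 0.6885, 6.3157], 'moment': [0.1054, 0.1442, -0.0353], 'gripper_width': 0.217} zaxis [-4.000e-04 -1.490e-02 -9.999e-01]
```

View pics/w14a.png

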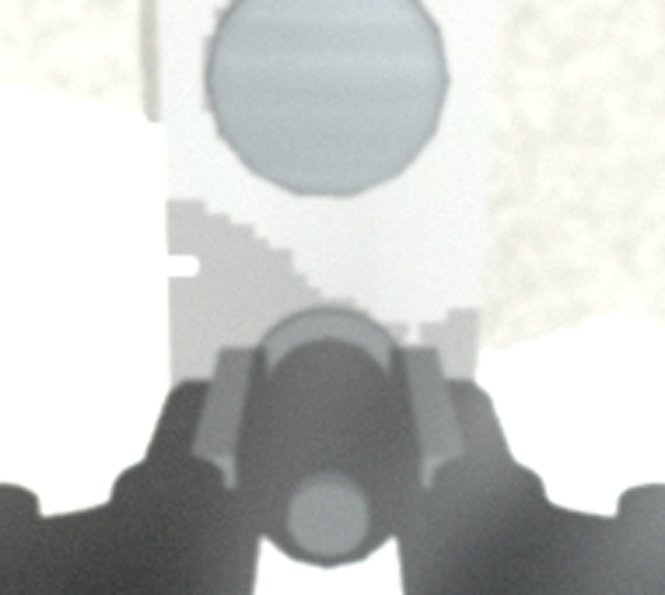

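```bash
python3 - <<'E'
from h import *
s=robot.observe()
c,d=wray((160+328/3.5,130+515/3.5),s["ee_pos"],s["ee_rot"]);print("knobtop",c+d*(.103-c[2])/d[2])
def cc(n,x,y,w,h,g,f):
    im=cv2.imread(f"pics/{n}.png")[y:y+h,x:x+w].astype(float);cv2.imwrite(f"pics/{n}_h.png",cv2.resize(np.clip(im*g,0,255).astype(np.uint8),None,fx=f,fy=f,interpolation=cv2.INTER_CUBIC))
cc("side12",245,180,45,35,2,14); cc("scene12",235,180,45,35,.9,14); cc("w12",205,240,60,60,1.8,10)
plan((.6438,.0500,.20),0)
E
cd pics; python3 -c "
import cv2,numpy as np
a,b,c=[cv2.imread(f) for f in ('side12_h.png','scene12_h.png','w12_h.png')]
cv2.imwrite('h1.png',np.vstack([cv2.resize(a,(400,300)),cv2.resize(b,(400,300))]))"
```

```text
knobtop [ 0.45373646 -0.16184758  0.103     ]
slide [190.1, -207.9, -151.7] yaw now 0.15 q6 1.239 turn 0.15 (alt +-180)
```

View pics/side12_h.png

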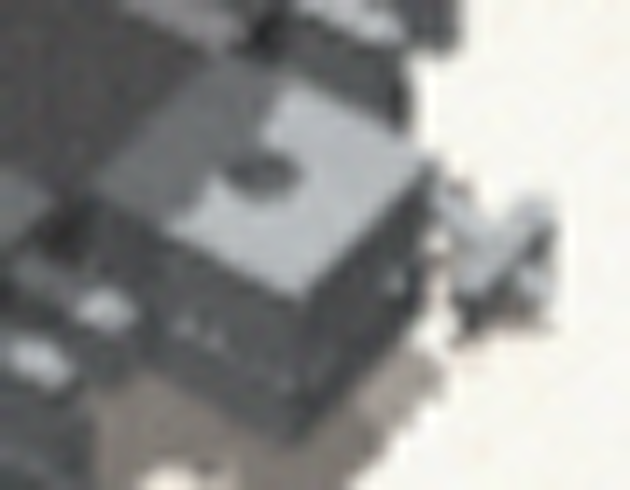

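View pics/scene12_h.png

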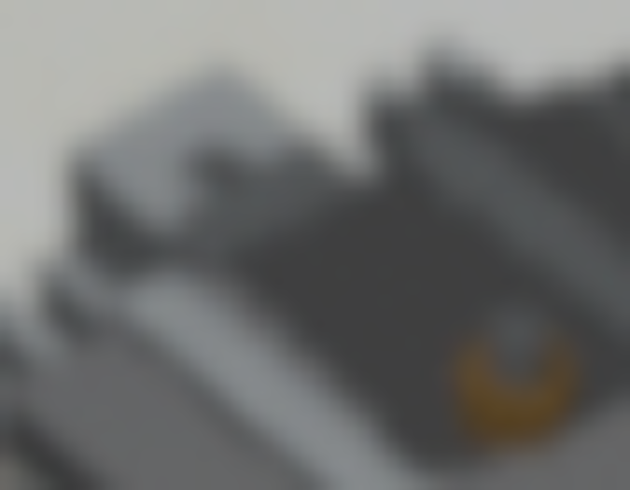

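View pics/w12_h.png

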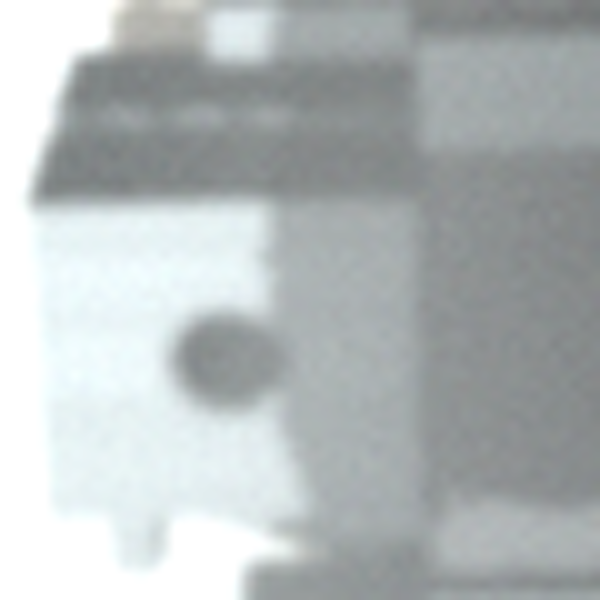

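```bash
python3 - <<'E'
from h import *
z=.0755
print(onz("side",(263.9,192.3),z),onz("scene",(250.6,191.8),z),tri(ray("side",(263.9,192.3)),ray("scene",(250.6,191.8))))
q=np.array([.64,.768,-.001,.010]);q/=np.linalg.norm(q);pos=np.array([.5044,.0622,.2402])
c,d=wray((228,276),pos,q);print(c+d*(z-c[2])/d[2])
E
```

```text
[0.64452483 0.04879568 0.0755    ] [0.64209789 0.05394057 0.0755    ] (array([0.64318244, 0.05080284, 0.07414433]), np.float64(0.004859497572908129))
[0.64092183 0.05090022 0.0755    ]
```

{"api": "apply_moves", "payload": {
  "plan": [
    {"slide": [0,0,-25],"turn": 0,"fingers": 1},
    {"slide": [0,0,-65],"turn": 0,"fingers": 1},
    {"slide": [0,0,-105],"turn": 0,"fingers": 1},
    {"slide": [10,-12,-140],"turn": 0,"fingers": 1},
    {"slide": [35,-40,-150],"turn": 0,"fingers": 1},
    {"slide": [65,-72,-150],"turn": 0,"fingers": 1},
    {"slide": [95,-105,-150],"turn": 0,"fingers": 1},
    {"slide": [125,-138,-150],"turn": 0,"fingers": 1},
    {"slide": [155,-171,-150],"turn": 0,"fingers": 1},
    {"slide": [180,-198,-150],"turn": 0,"fingers": 1},
    {"slide": [187,-206,-150],"turn": 0,"fingers": 1},
    {"slide": [187,-206,-150],"turn": 0,"fingers": 1}
  ]
}}

```text
t: 20.65
ee_pos: [0.6411, 0.0492, 0.1977]
ee_rot: [1.0, 0.002, -0.0, 0.008]
wrist_force: [-0.0, -1.4, -0.5]
gripper_width: 0.21
```

{"api": "apply_moves", "payload": {
  "plan": [
    {"slide": [0,0,25],"turn": 0,"fingers": 1},
    {"slide": [0,0,50],"turn": 0,"fingers": 1},
    {"slide": [0,0,65],"turn": 0,"fingers": 1},
    {"slide": [0,0,68],"turn": 0,"fingers": 1},
    {"slide": [0,0,68],"turn": 0,"fingers": 1},
    {"slide": [0,0,68],"turn": 0,"fingers": 1}
  ]
}}

```text
t: 21.25
ee_pos: [0.6415, 0.0475, 0.1311]
ee_rot: [1.0, 0.002, 0.0, 0.008]
wrist_force: [-0.5, 0.3, -0.5]
gripper_width: 0.209
```

```bash
python3 - <<'E'
from h import *
st()
def cc(n,x,y,w,h,g,f):
    im=cv2.imread(f"pics/{n}.png")[y:y+h,x:x+w].astype(float);cv2.imwrite(f"pics/{n}_h.png",cv2.resize(np.clip(im*g,0,255).astype(np.uint8),None,fx=f,fy=f,interpolation=cv2.INTER_CUBIC))
for n in ("side","scene","wrist"): cv2.imwrite(f"pics/{n}15.png",robot.get_image(n)[:,:,::-1])
cc("side15",225,150,75,60,2,9); cc("scene15",220,160,60,50,.9,11);cc("wrist15",160,100,190,190,1.6,3.2)
plan((.641,.048,.13),0)
E
```

```text
{'t': 21.25, 'joint_positions': [0.0822, 0.4314, -0.0531, 1.0868, -0.015, 1.6492], 'ee_pos': [0.6415, 0.0475, 0.1311], 'wrist_force': [-0.5086, 0.3345, -0.4688], 'moment': [0.0542, -0.0008, 0.0183], 'gripper_width': 0.209} zaxis [ 7.000e-04 -1.500e-02 -9.999e-01]
slide [-0.7, -0.0, 1.0] yaw now 0.26 q6 1.649 turn 0.26 (alt +-180)
```

View pics/side15_h.png

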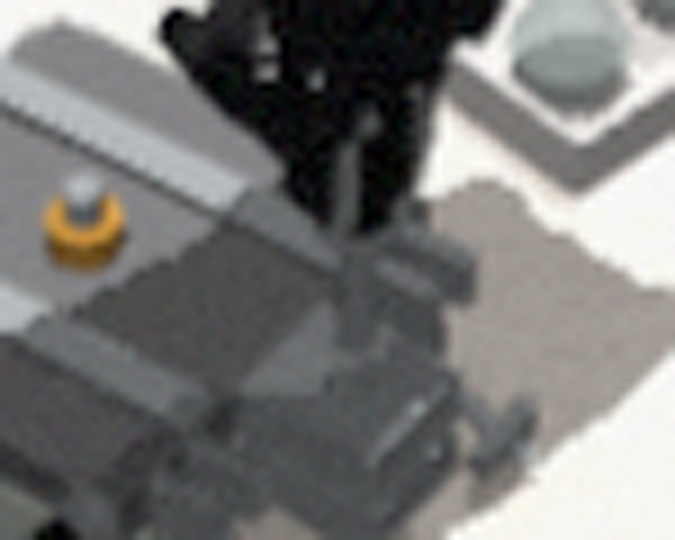

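View pics/scene15_h.png

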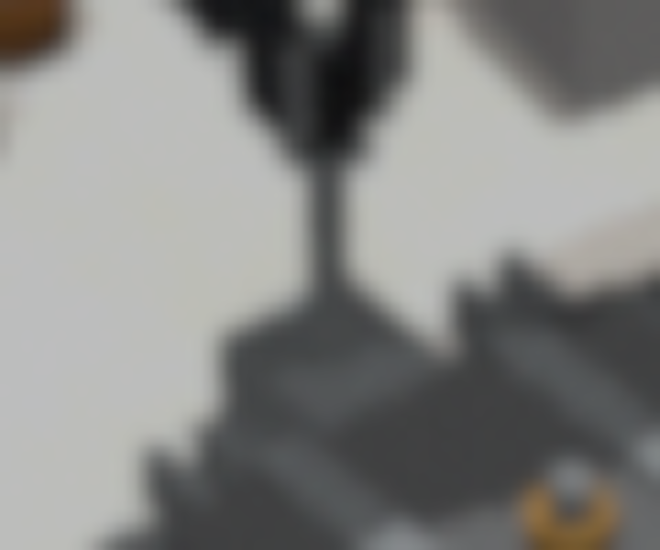

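View pics/wrist15_h.png

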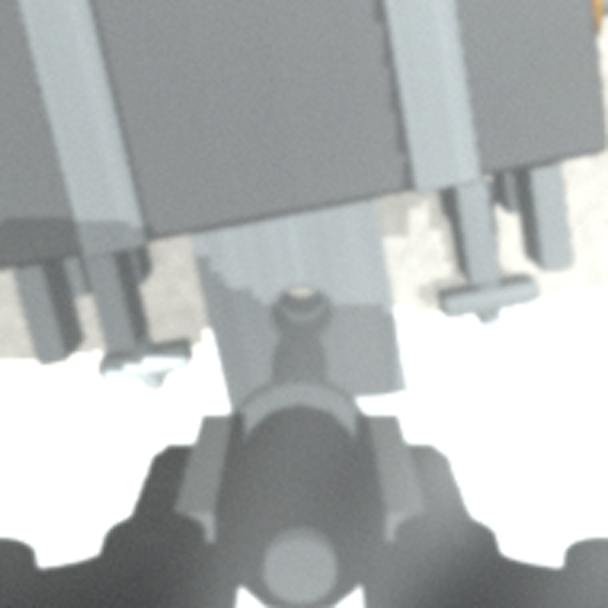

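```bash
python3 - <<'E'
from h import *
s=robot.observe();pos,q=s["ee_pos"],s["ee_rot"]
for z in (.0745,.0765):
    c,d=wray((160+302.5/3.2,100+312/3.2),pos,q);print("hole",z,c+d*(z-c[2])/d[2])
for P in ((.6411,.0464,.0933),(.6411,.0464,.1453),(.6411,.0464,.1833),(.6411,.0464,.0755)): print(P,(wproj(P,pos,q)-[160,100])*3.2)
for P in ((.6411+.007,.0464,.0755),(.6411+.006,.0464,.0933)):print((wproj(P,pos,q)-[160,100])*3.2)
E
```

```text
hole 0.0745 [0.64208103 0.05146226 0.0745    ]
hole 0.0765 [0.6420679  0.05205126 0.0765    ]
(0.6411, 0.0464, 0.0933) [298.5125635  356.32655963]
(0.6411, 0.0464, 0.1453) [298.77422296 453.40765334]
(0.6411, 0.0464, 0.1833) [299.09505888 572.44443866]
(0.6411, 0.0464, 0.0755) [298.44898389 332.73720226]
[326.71607169 332.84197863]
[324.6776417  356.42218124]
```

```bash
python3 - <<'E'
from h import *
im=cv2.imread("pics/wrist15.png")[175:235,225:285].astype(float)
cv2.imwrite("pics/w15z.png",cv2.resize(np.clip((im-20)*2.6,0,255).astype(np.uint8),None,fx=10,fy=10,interpolation=cv2.INTER_CUBIC))
E
```

```text
(no output)
```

View pics/w15z.png

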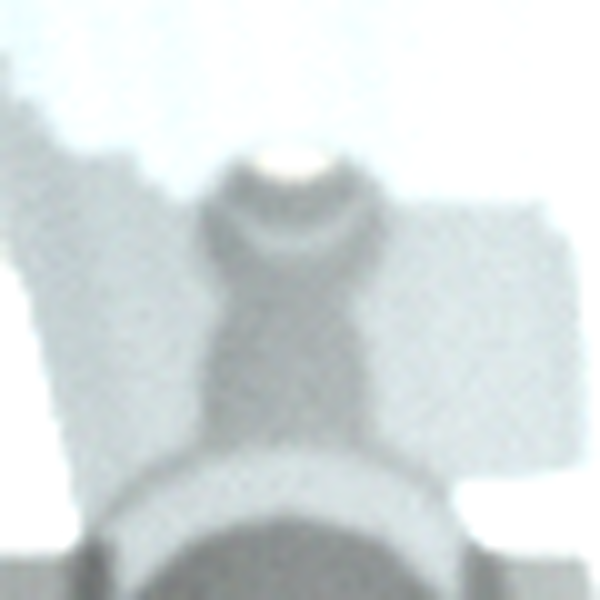

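The wrist view shows the pin tip just below the hole ring, in nearly the same column. The hole is centred near (254,199) px and needs about 2 mm in +y. I'll correct that and probe downwards.

{"api": "apply_moves", "payload": {
  "plan": [
    {"slide": [0.3,-2.2,0],"turn": 0,"fingers": 1},
    {"slide": [0.3,-2.2,0],"turn": 0,"fingers": 1},
    {"slide": [0.3,-2.3,6],"turn": 0,"fingers": 1},
    {"slide": [0.3,-2.4,12],"turn": 0,"fingers": 1},
    {"slide": [0.3,-2.4,17],"turn": 0,"fingers": 1},
    {"slide": [0.3,-2.5,21],"turn": 0,"fingers": 1},
    {"slide": [0.3,-2.5,24],"turn": 0,"fingers": 1},
    {"slide": [0.3,-2.5,24],"turn": 0,"fingers": 1}
  ]
}}

```text
t: 22.2
ee_pos: [0.6418, 0.0501, 0.1064]
ee_rot: [1.0, 0.002, 0.0, 0.007]
wrist_force: [0.8, 1.0, -0.1]
gripper_width: 0.211
```

```bash
python3 - <<'E'
from h import *
st()
cv2.imwrite("pics/w16.png",robot.get_image("wrist")[:,:,::-1])
im=cv2.imread("pics/w16.png")[175:275,205:305].astype(float)
cv2.imwrite("pics/w16z.png",cv2.resize(np.clip((im-10)*2.3,0,255).astype(np.uint8),None,fx=6,fy=6,interpolation=cv2.INTER_CUBIC))
E
```

```text
{'t': 22.2, 'joint_positions': [0.0862, 0.4486, -0.0855, 1.0376, -0.0149, 1.6525], 'ee_pos': [0.6418, 0.0501, 0.1064], 'wrist_force': [0.8383, 1.0332, -0.1475], 'moment': [0.1406, -0.01, -0.053], 'gripper_width': 0.2107} zaxis [ 3.000e-04 -1.490e-02 -9.999e-01]
```

View pics/w16z.png

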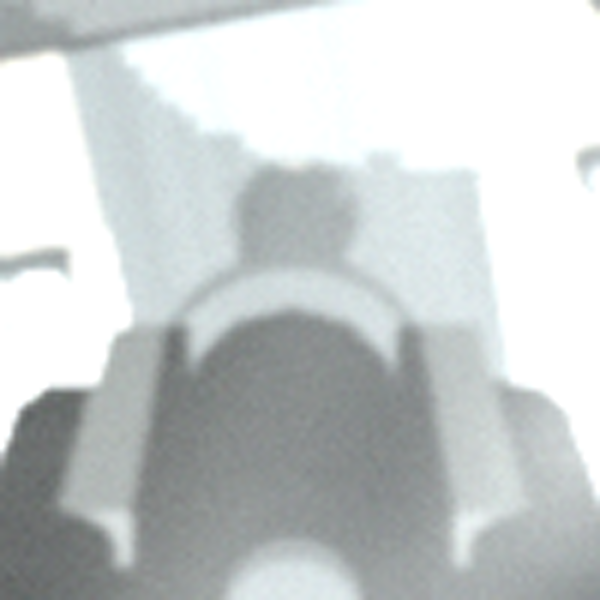

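{"api": "apply_moves", "payload": {
  "plan": [
    {"slide": [0,0,5],"turn": 0,"fingers": 1},
    {"slide": [0,-0.1,10],"turn": 0,"fingers": 1},
    {"slide": [0,-0.2,15],"turn": 0,"fingers": 1},
    {"slide": [0,-0.3,20],"turn": 0,"fingers": 1},
    {"slide": [0,-0.4,25],"turn": 0,"fingers": 1},
    {"slide": [0,-0.5,29],"turn": 0,"fingers": 1},
    {"slide": [0,-0.5,29],"turn": 0,"fingers": 1}
  ]
}}

```text
t: 22.95
ee_pos: [0.6416, 0.0503, 0.077]
ee_rot: [1.0, 0.002, -0.0, 0.007]
wrist_force: [-0.4, 1.1, -1.4]
gripper_width: 0.205
```

```bash
python3 - <<'E'
from h import *
st()
E
```

```text
{'t': 22.95, 'joint_positions': [0.0863, 0.4704, -0.1228, 0.9791, -0.0148, 1.6526], 'ee_pos': [0.6416, 0.0503, 0.077], 'wrist_force': [-0.4137, 1.0834, -1.3928], 'moment': [0.1276, -0.0632, -0.0279], 'gripper_width': 0.2055} zaxis [-2.000e-04 -1.480e-02 -9.999e-01]
```

The tip is already about 11 mm into the lower lug with no resistance, so I'll continue.

{"api": "apply_moves", "payload": {
  "plan": [
    {"slide": [0,0,5],"turn": 0,"fingers": 1},
    {"slide": [0,-0.1,10],"turn": 0,"fingers": 1},
    {"slide": [0,-0.2,14],"turn": 0,"fingers": 1},
    {"slide": [0,-0.2,17],"turn": 0,"fingers": 1},
    {"slide": [0,-0.2,17],"turn": 0,"fingers": 1}
  ]
}}

```text
t: 23.45
ee_pos: [0.6416, 0.0501, 0.0599]
ee_rot: [1.0, 0.002, -0.0, 0.008]
wrist_force: [-0.6, 0.0, 2.2]
gripper_width: 0.214
```

{"api": "apply_moves", "payload": {
  "plan": [
    {"slide": [0,0,2],"turn": 0,"fingers": 1},
    {"slide": [0,0,3],"turn": 0,"fingers": 1},
    {"slide": [0,0,3],"turn": 0,"fingers": 1}
  ]
}}

```text
t: 23.75
ee_pos: [0.6418, 0.05, 0.0577]
ee_rot: [1.0, 0.002, 0.0, 0.008]
wrist_force: [-2.2, -0.4, 6.6]
gripper_width: 0.213
```

```bash
python3 - <<'E'
from h import *
st()
E
```

```text
{'t': 23.75, 'joint_positions': [0.0861, 0.4859, -0.1457, 0.94, -0.0153, 1.6525], 'ee_pos': [0.6418, 0.05, 0.0577], 'wrist_force': [-2.1593, -0.3713, 6.5884], 'moment': [-0.1467, 0.379, 0.0289], 'gripper_width': 0.2128} zaxis [ 5.000e-04 -1.530e-02 -9.999e-01]
```

{"api": "apply_moves", "payload": {
  "plan": [
    {"slide": [0,0,2],"turn": 0,"fingers": 1},
    {"slide": [0,0,4],"turn": 0,"fingers": 1},
    {"slide": [0,0,4],"turn": 0,"fingers": 1},
    {"slide": [0,0,4],"turn": 0,"fingers": 1}
  ]
}}

```text
t: 24.15
ee_pos: [0.642, 0.0498, 0.0564]
ee_rot: [1.0, 0.002, 0.001, 0.008]
wrist_force: [-5.9, -0.8, 18.3]
gripper_width: 0.215
```

```bash
python3 - <<'E'
from h import *
st()
E
```

```text
{'t': 24.15, 'joint_positions': [0.0859, 0.4861, -0.1486, 0.9354, -0.0156, 1.6524], 'ee_pos': [0.642, 0.0498, 0.0564], 'wrist_force': [-5.8962, -0.7849, 18.2712], 'moment': [-0.2681, 1.5533, -0.0141], 'gripper_width': 0.2145} zaxis [ 0.0021 -0.0155 -0.9999]
```

{"api": "apply_moves", "payload": {
  "plan": [
    {"slide": [-0.5,0,3],"turn": 0,"fingers": 1},
    {"slide": [-0.5,0,4],"turn": 0,"fingers": 1},
    {"slide": [-0.5,0,4],"turn": 0,"fingers": 1},
    {"slide": [-0.5,0,4],"turn": 0,"fingers": 1}
  ]
}}

```text
t: 24.55
ee_pos: [0.6421, 0.0497, 0.0563]
ee_rot: [1.0, 0.002, 0.002, 0.008]
wrist_force: [-9.3, 0.2, 25.2]
gripper_width: 0.213
```

```bash
python3 - <<'E'
from h import *
st()
def cc(n,x,y,w,h,g,f):
    im=cv2.imread(f"pics/{n}.png")[y:y+h,x:x+w].astype(float);cv2.imwrite(f"pics/{n}_h.png",cv2.resize(np.clip(im*g,0,255).astype(np.uint8),None,fx=f,fy=f,interpolation=cv2.INTER_CUBIC))
for n in ("side","scene","wrist"): cv2.imwrite(f"pics/{n}17.png",robot.get_image(n)[:,:,::-1])
cc("side17",185,130,110,90,2,6.5); cc("scene17",200,100,130,120,.9,5);cc("wrist17",130,120,250,180,1.6,3)
st()
E
```

```text
{'t': 24.55, 'joint_positions': [0.0859, 0.4841, -0.152, 0.9314, -0.0156, 1.6523], 'ee_pos': [0.6421, 0.0497, 0.0563], 'wrist_force': [-9.3441, 0.1969, 25.2378], 'moment': [-0.1553, 2.115, -0.0513], 'gripper_width': 0.2133} zaxis [ 0.0046 -0.0153 -0.9999]
{'t': 24.7, 'joint_positions': [0.0859, 0.4841, -0.152, 0.9314, -0.0156, 1.6523], 'ee_pos': [0.6421, 0.0498, 0.0563], 'wrist_force': [-9.0035, -0.9585, 24.994], 'moment': [-0.2038, 2.0804, -0.0452], 'gripper_width': 0.2082} zaxis [ 0.0046 -0.0153 -0.9999]
```

View pics/side17_h.png

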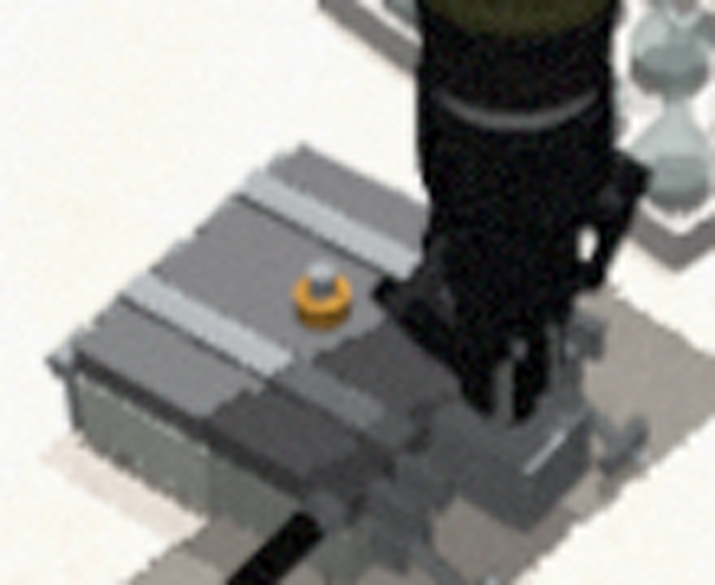

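View pics/scene17_h.png

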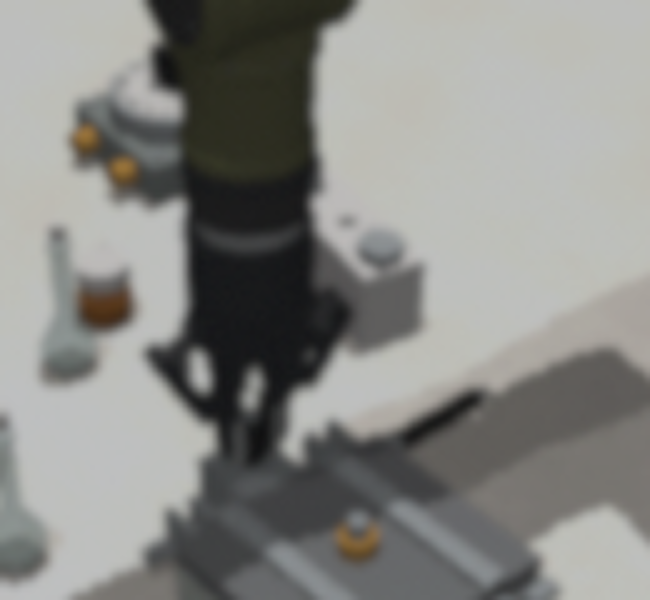

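View pics/wrist17_h.png

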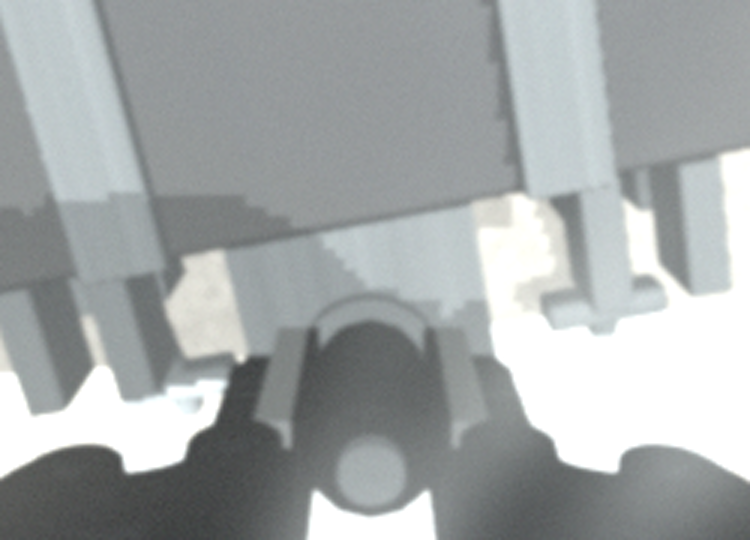

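View pics/side17.png

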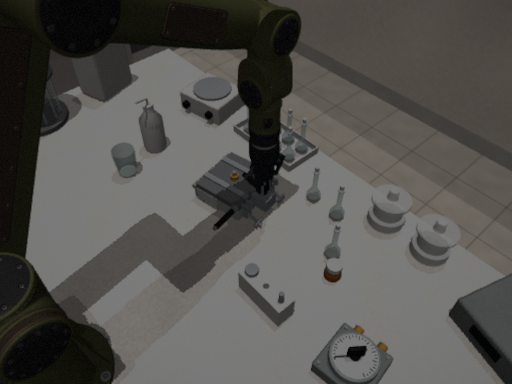

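```bash
python3 - <<'E'
from h import *
st();print(robot.finish_job())
E
```

```text
{'t': 24.7, 'joint_positions': [0.0859, 0.4841, -0.152, 0.9314, -0.0156, 1.6523], 'ee_pos': [0.6421, 0.0498, 0.0563], 'wrist_force': [-9.0035, -0.9585, 24.994], 'moment': [-0.2038, 2.0804, -0.0452], 'gripper_width': 0.2082} zaxis [ 0.0046 -0.0153 -0.9999]
the job is handed in; nothing more can be done
None
```

The job is handed in at 24.7 s, with the arm still holding the lock pin and pressing it down.

- **Gauge:** I turned the bar knob anticlockwise until it met a firm stop, at about 1.6 Nm. After release, the close-up showed the peak pointer against the zero pin.
- **Lid:** I swung the upper plate shut by its handle, let go just above the seal, and it settled onto it.
- **Pin:** I took it from the middle hole of the block and pushed it through both lugs. It stopped hard at the height I had worked out for fully home: 56.3 mm measured TCP height against 56.4 mm expected. The height changed by only 0.1 mm as the push rose from 18 N to 25 N. The push held steady at 25 N through the last check.
- **Everything else:** In the last pictures the flasks, beaker, wash bottle, jar, plug and dowel in view looked undisturbed.

Some things did not agree or were less clean:
- **Fingertips:** They end about 24 mm short of the stated TCP. My first grip therefore closed above the knob and pressed lightly on it (about 7 N). I corrected for this and all later grips held.
- **Cameras:** The two fixed cameras disagreed by about 4–5 mm, so I aligned the pin with the hole using the wrist camera.
- **Side force:** A force of about 9 N remains on the tool while it presses.
- **Flange:** The gripper hides part of it, so "fully home" rests mainly on the height and force readings.

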